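# Fetch the jar hemmed in behind the bottles on the counter display

## Task

A customer has ordered the squat jar at the back of the wooden display tray, where three bottles hem it in. Stand all three bottles on the grey felt mat first, then put the jar upright in the white order tray beside the carton, and only then put every bottle back upright on the very place where it stood. Keep the bottles and the jar upright throughout, and leave the carton, the pen pot and the stapler where they are.

Things in the scene. Friction and masses are not known exactly. Their poses are not given: they have to be found in the camera images.
- display: fixed maple tray, 160 (x) by 200 mm (y), deck 14 mm high, clear rim 18 mm above the deck at sides and back, open in front. Origin: centre of underside; x points to its back, away from the robot (yaw up to 0.25 rad). Felt discs 49 mm wide mark places: back row x=+26 mm, front row x=-28 mm, y=-54, 0, +54. Jar: back row middle; bottles left, right and in front of it, in any order; front corners empty
- jar_mid (a point): the squat round white jar with a wide lid: 50 mm diameter, 46 mm high, about 140 g. Point: its centre, 23 mm above its foot; z up along its axis. Only some 8 mm of space separates it from each bottle, and the bottles are taller by 50 mm and more, so a gripper has no room to it before they are gone
- round_bottle_mid (a point): white round bottle with a narrower grey disc cap: body 42 mm diameter up to 76 mm, cap 31 mm diameter, 100 mm high in all, about 130 g. Point: its centre, 50 mm above its foot; z up
- square_bottle_mid (a point): white square bottle with a square wooden stopper: body 38 by 38 mm up to 74 mm (sides along its x and y), stopper 26 mm wide, 96 mm high in all, about 150 g. Turned up to 0.15 rad from the tray's axes. Point: its centre, 48 mm above its foot; z up
- dropper_bottle_mid (a point): brown round dropper bottle with a black collar and a thin rubber teat: body 40 mm diameter up to 70 mm, teat 16 mm diameter, 104 mm high in all, about 120 g. Point: its centre, 52 mm above its foot; z up
- mat: grey felt mat lying fixed on the counter, 170 mm (its x) by 220 mm (its y), 3 mm thick, empty at the start: the side area for the bottles. Origin: centre of its underside; z up
- order_tray: fixed shallow white open tray, 140 mm (its x) by 200 mm (its y), walls 4 mm thick and 30 mm high, floor 4 mm thick. Origin: centre of its underside; z up. The carton stands in its +y half, about 62 mm from the centre; the -y half is free for the jar
- carton: cardboard carton standing in the order tray, 60 mm (its x) by 42 mm (its y), 80 mm high, about 120 g; stays where it is. Origin: centre of its underside; z up
- pen_pot: dark round pen pot with pens, 72 mm diameter, 155 mm high with the pens, on the counter beyond the work; stays where it is. Origin: centre of its underside; z up
- stapler: black desk stapler, 130 mm long (its y), 36 mm wide, 45 mm high, on the counter beyond the work; stays where it is. Origin: centre of its underside; z up
Mind the look-alikes: they are no part of the job. Several things have the shape of the order_tray; the one meant has the colours described above.

How it is judged:
On the way, in this order (a step that is already met when the one before it is completed fails the run):
1. all three bottles stand released on the felt mat, the jar still on the display tray (x of round_bottle_mid in the frame of mat between -0.085 and 0.085 m and y of round_bottle_mid in the frame of mat between -0.11 and 0.11 m and z of round_bottle_mid in the frame of mat below 0.058 m and angle between each of round_bottle_mid, square_bottle_mid, dropper_bottle_mid's own z axis and vertical below 0.12 rad and contact force between the fingers and round_bottle below 0.5 N and linear speed of each of round_bottle, square_bottle, dropper_bottle below 0.02 m/s and x of square_bottle_mid in the frame of mat between -0.085 and 0.085 m and y of square_bottle_mid in the frame of mat between -0.11 and 0.11 m and z of square_bottle_mid in the frame of mat below 0.056 m and contact force between the fingers and square_bottle below 0.5 N and x of dropper_bottle_mid in the frame of mat between -0.085 and 0.085 m and y of dropper_bottle_mid in the frame of mat between -0.11 and 0.11 m and z of dropper_bottle_mid in the frame of mat below 0.06 m and contact force between the fingers and dropper_bottle below 0.5 N and x of jar_mid in the frame of display between -0.08 and 0.08 m and y of jar_mid in the frame of display between -0.1 and 0.1 m), for 0.2 s.
2. the jar stands released in the order tray while the bottles are still on the mat (x of jar_mid in the frame of order_tray between -0.062 and 0.062 m and y of jar_mid in the frame of order_tray between -0.092 and 0.092 m and z of jar_mid in the frame of order_tray between 0.015 and 0.036 m and angle between each of jar_mid, round_bottle_mid, square_bottle_mid, dropper_bottle_mid's own z axis and vertical below 0.12 rad and contact force between the fingers and jar below 0.5 N and linear speed of each of jar, round_bottle, square_bottle, dropper_bottle below 0.02 m/s and x of round_bottle_mid in the frame of mat between -0.085 and 0.085 m and y of round_bottle_mid in the frame of mat between -0.11 and 0.11 m and z of round_bottle_mid in the frame of mat below 0.058 m and contact force between the fingers and round_bottle below 0.5 N and x of square_bottle_mid in the frame of mat between -0.085 and 0.085 m and y of square_bottle_mid in the frame of mat between -0.11 and 0.11 m and z of square_bottle_mid in the frame of mat below 0.056 m and contact force between the fingers and square_bottle below 0.5 N and x of dropper_bottle_mid in the frame of mat between -0.085 and 0.085 m and y of dropper_bottle_mid in the frame of mat between -0.11 and 0.11 m and z of dropper_bottle_mid in the frame of mat below 0.06 m and contact force between the fingers and dropper_bottle below 0.5 N), for 0.2 s.
At the end, for the whole second after the job is handed in: The jar stands upright in the order tray, inside its walls on its floor, and each of the three bottles stands upright within 15 mm of where it stood at the start, all released and at rest (x of jar_mid in the frame of order_tray between -0.062 and 0.062 m and y of jar_mid in the frame of order_tray between -0.092 and 0.092 m and z of jar_mid in the frame of order_tray between 0.015 and 0.036 m and angle between each of jar_mid, round_bottle_mid, square_bottle_mid, dropper_bottle_mid's own z axis and vertical below 0.12 rad and contact force between the fingers and jar below 0.5 N and linear speed of each of jar, round_bottle, square_bottle, dropper_bottle below 0.02 m/s and distance of each of round_bottle_mid, square_bottle_mid, dropper_bottle_mid from where it was at the start of the episode below 0.015 m); the robot touches nothing.
It fails at once if the carton, the pen pot or the stapler is shifted by more than 20 mm (distance of any of carton, pen_pot, stapler from where it was at the start of the episode above 0.02 m).
It fails at once if a bottle or the jar is tipped over (more than about 35 degrees) (angle between any of round_bottle_mid, square_bottle_mid, dropper_bottle_mid, jar_mid's own z axis and vertical above 0.6 rad).
It also fails if it takes over 136 s, if anything falls off the work surface, if the arm or the gripper's body presses on something with over 40 N, if the wrist force passes 120 N, or if a joint passes its speed limit or range.

## Robot

A 6-joint arm with a two-finger parallel gripper is mounted at the origin on the work surface. World frame = base frame: x ahead of the robot, y to its left, z up, the work surface at z = 0. Lengths are in m, angles in rad, forces in N, time in s.
With the tool pointing down it reaches from about 0.325 to 0.9 m from the base axis. Payload 6.1 kg.
Tool frame: the origin (TCP) lies between the finger pads; the fingertips stand 25 mm ahead of it and the grasp point (between the pads) lies 6 mm ahead of it; z points along the fingers, y is the direction in which the jaws open and shut (so a half turn about z gives the same grasp; the last joint's range is limited). The gripper opens to 87 mm and grips with 3 to 60 N. Pads are 19 mm wide; open, the fingers measure 117 mm over their backs; the gripper's body (75 mm by 190 mm) begins 51 mm behind the grasp point.
Start: joints at [-0.126, 0.22, 1.526, -0, 1.395, -0.126], TCP at [0.625, -0, 0.248] pointing down, gripper open.
Joint ranges: [-2.98, 2.98], [-0.91, 2.08], [0.09, 2.57], [-1.24, 4.39], [0.2, 2.65], [-2.68, 2.68]. Speed limits (rad/s): [2.57, 2.57, 3.01, 3.14, 3.14, 3.14].

## Interface

Orientations are given as a 3x3 rotation matrix whose columns are the frame's x, y, z axes.
In Python, from cell import state, snapshot, hand_in gives the robot as it stands.
- The arm moves only by the shell command python3 -m creep 'ROWS' [FORCE]. ROWS is JSON, a list of rows, each a list of 3 entries, a list of its own where there are three numbers: the turn, a rotation vector about the tool's x, y, z in rad, then the shift along the tool's x, y, z in mm, then the finger opening in mm, from 0 to 87. A call has 1 to 8 rows; each row is the pose to reach, as a shift and turn from the pose commanded when the call began, along the tool's axes at that moment; what a row does not reach only later rows make up. A row lasts 1/12 s, in which the tool goes at most 41.7 mm and 7.16 degrees, less where a joint would pass 70% of its speed; a pose out of reach is approached as far as the arm can. A call with a gripper value outside its range is refused whole. The fingers move at their own pace and stop on an object; FORCE is the grip in N (left out, the last holds). Time passes only in rows, so rows that repeat a pose let the fingers close. It gives the time, the measured TCP pose, the force and the opening at its end, in the units of the state.
- state(): the state, without advancing time (a new reading comes with each control period).
- snapshot(name): name is "scene" or "side" or "wrist"; returns a dict with "color" (420x560x3 uint8, red, green, blue), "mtx" (3x3 intrinsics, pixels), "extrinsics" (4x4, takes a point from camera to world coordinates); the wrist camera has in their place "tool_from_camera" (4x4, takes a point from camera to tool coordinates, whose origin is the TCP and whose axes are the flange's). Camera axes: x right, y up, looking along -z (the intrinsics and any distortion apply to the point x, -y, -z); pixel columns grow to the right and rows downward; lengths in m; the calibration is good to about 2 mm. A picture is of the moment at which its call begins: read the wrist's pose just before it. There is no depth.
- hand_in(): hands the job in, once; it reports no verdict.
The state is a dict: "clock": time; "joint_pos": joint angles; "qd": joint speeds; "effort": joint torques, N m; "tcp_pos": TCP position; "tcp_rot": TCP orientation; "contact_force": force on the tool from outside, world axes, zero at the start; "wrist_torque": the same for the moment, N m; "grip_width": finger opening in m.
Only numpy, scipy, OpenCV 4.12 (cv2) and the standard library are available. Lean on these libraries where they do the work, as an engineer would, in place of code of your own. Each camera call takes 0.05 s, during which the arm holds its last target.

## Working session

There is one attempt and no reset: what is moved stays moved. The work goes in short steps, Python scripts to look and compute and a shell command to move; the robot and the scene stay as the last step left them, time stands still between calls to the robot, and variables do not carry over. Pictures are saved under pics/ and viewed, and the job is handed in when it is done.

```bash
ls; mkdir -p pics
python3 - <<'E'
from cell import state,snapshot
import cv2,numpy as np
s=state();print(s['clock'],s['tcp_pos'],s['tcp_rot'],s['grip_width'])
for n in('scene','side','wrist'):
    p=snapshot(n);cv2.imwrite(f'pics/{n}0.png',cv2.cvtColor(p['color'],cv2.COLOR_RGB2BGR))
    print({k:np.round(v,3).tolist() for k,v in p.items() if k!='color'})
E
```

```text
pics
0.0 [6.24434364e-01 6.67104331e-05 2.46428465e-01] [[ 8.01748404e-06  9.99998137e-01 -1.93003216e-03]
 [ 9.99999967e-01 -7.51959083e-06  2.57978578e-04]
 [ 2.57963584e-04 -1.93003416e-03 -9.99998104e-01]] 0.08691914215443156
{'mtx': [[547.019, 0.0, 284.651], [0.0, 547.019, 214.133], [0.0, 0.0, 1.0]], 'extrinsics': [[-0.162, -0.615, 0.771, 1.564], [0.987, -0.104, 0.124, 0.176], [0.004, 0.781, 0.624, 0.903], [0.0, 0.0, 0.0, 1.0]]}
{'mtx': [[526.065, 0.0, 289.619], [0.0, 526.065, 205.674], [0.0, 0.0, 1.0]], 'extrinsics': [[-0.992, 0.095, -0.084, 0.41], [-0.126, -0.726, 0.676, 0.788], [0.003, 0.682, 0.732, 0.913], [0.0, 0.0, 0.0, 1.0]]}
{'mtx': [[294.553, 0.0, 282.173], [0.0, 294.553, 210.273], [0.0, 0.0, 1.0]], 'tool_from_camera': [[0.001, 0.969, 0.247, 0.066], [1.0, -0.001, -0.0, 0.001], [-0.0, 0.247, -0.969, -0.137], [0.0, 0.0, 0.0, 1.0]]}
```

View pics/scene0.png

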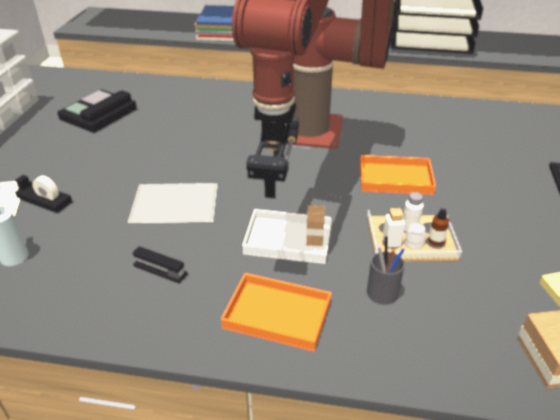

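View pics/side0.png

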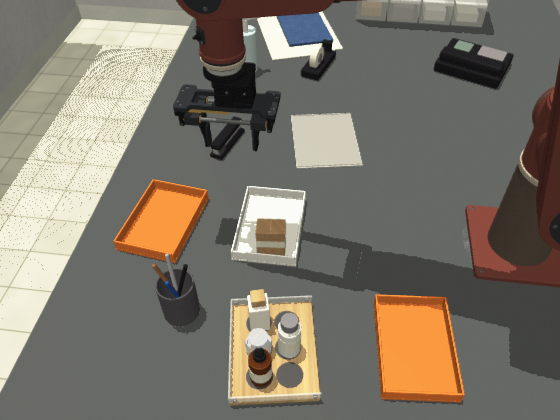

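View pics/wrist0.png

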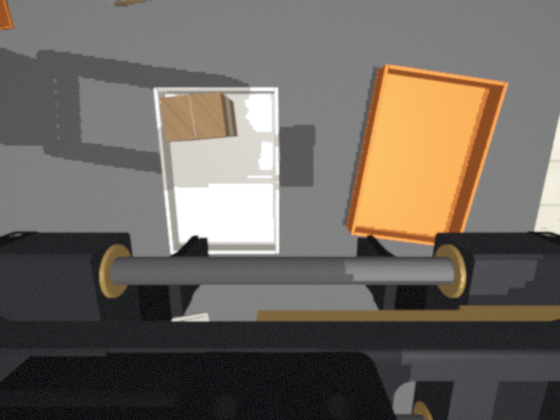

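The scene shows the display with its bottles at about (413,232). The white tray with the carton is at (288,236) and the pale mat at (175,203). There are two orange trays at (397,174) and (277,310), which are the look-alikes. I'll enlarge crops next.

```bash
cat > h.py <<'E'
import numpy as np,cv2
from cell import state,snapshot
def snap(n):
    s=state();p=snapshot(n)
    if n=='wrist':
        T=np.eye(4);T[:3,:3]=s['tcp_rot'];T[:3,3]=s['tcp_pos']
        p['extrinsics']=T@p['tool_from_camera']
    return p
def save(p,f):
    np.savez('pics/'+f,mtx=p['mtx'],ext=p['extrinsics'],color=p['color']);cv2.imwrite(f'pics/{f}.png',cv2.cvtColor(p['color'],cv2.COLOR_RGB2BGR))
def load(f): 
    z=np.load(f'pics/{f}.npz');return dict(mtx=z['mtx'],extrinsics=z['ext'],color=z['color'])
def crop(p,x0,y0,w,h,k,f):
    im=cv2.cvtColor(p['color'],cv2.COLOR_RGB2BGR)[y0:y0+h,x0:x0+w]
    im=cv2.resize(im,None,fx=k,fy=k,interpolation=cv2.INTER_CUBIC)
    for v in range((x0+9)//10*10,x0+w,10):
        cv2.putText(im,str(v),(int((v-x0+.5)*k),10),0,.33,(0,0,255),1);cv2.line(im,(int((v-x0+.5)*k),12),(int((v-x0+.5)*k),18),(0,0,255),1)
    for v in range((y0+9)//10*10,y0+h,10):
        cv2.putText(im,str(v),(0,int((v-y0+.5)*k)+4),0,.33,(0,0,255),1);cv2.line(im,(24,int((v-y0+.5)*k)),(30,int((v-y0+.5)*k)),(0,0,255),1)
    cv2.imwrite('pics/'+f+'.png',im)
def proj(p,P):
    P=np.atleast_2d(P);E=np.linalg.inv(p['extrinsics']);c=P@E[:3,:3].T+E[:3,3]
    c=c*[1,-1,-1];q=c@p['mtx'].T;return q[:,:2]/q[:,2:]
def back(p,uv,z):
    uv=np.atleast_2d(uv).astype(float);d=np.c_[uv,np.ones(len(uv))]@np.linalg.inv(p['mtx']).T
    d=d*[1,-1,-1]@p['extrinsics'][:3,:3].T;o=p['extrinsics'][:3,3]
    return o+d*((z-o[2])/d[:,2:])
def draw(p,polys,f,box=None,k=1):
    im=cv2.cvtColor(p['color'],cv2.COLOR_RGB2BGR)
    x0,y0,w,h=box or (0,0,560,420)
    im=cv2.resize(im[y0:y0+h,x0:x0+w],None,fx=k,fy=k,interpolation=cv2.INTER_CUBIC)
    for P,c in polys:
        q=((proj(p,P)-[x0,y0]+.5)*k).round().astype(np.int32);cv2.polylines(im,[q],True,c,1)
    cv2.imwrite('pics/'+f+'.png',im)
E
python3 - <<'E'
from h import *
for n in('scene','side'):
    p=snap(n);save(p,n+'A')
    if n=='scene': crop(p,355,180,120,90,6,'sA1');crop(p,230,195,115,75,6,'sA2')
    else: crop(p,220,280,110,125,4.8,'dA1');crop(p,225,180,90,90,6,'dA2');crop(p,280,105,90,70,6,'dA3')
E
```

```text
(no output)
```

View pics/sA1.png

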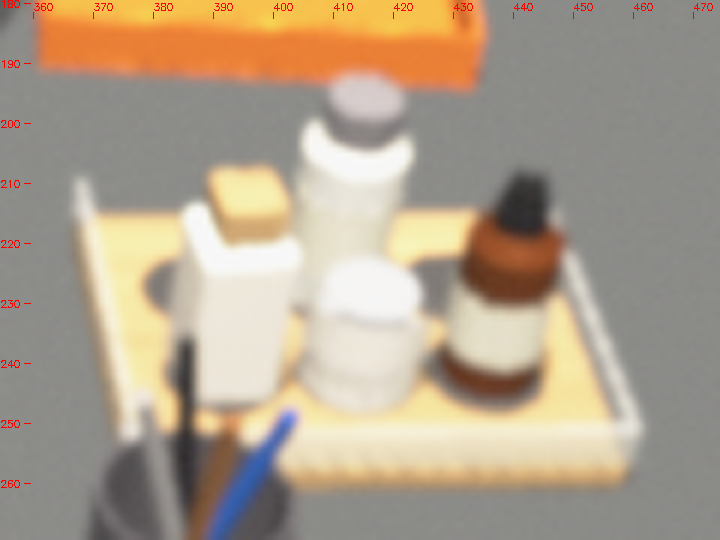

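View pics/dA1.png

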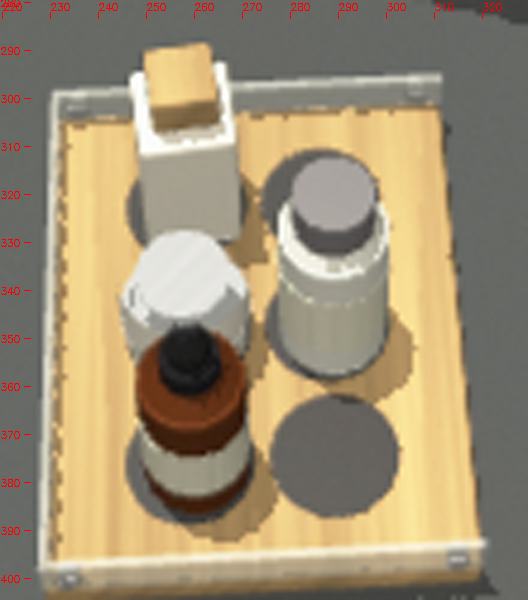

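View pics/dA2.png

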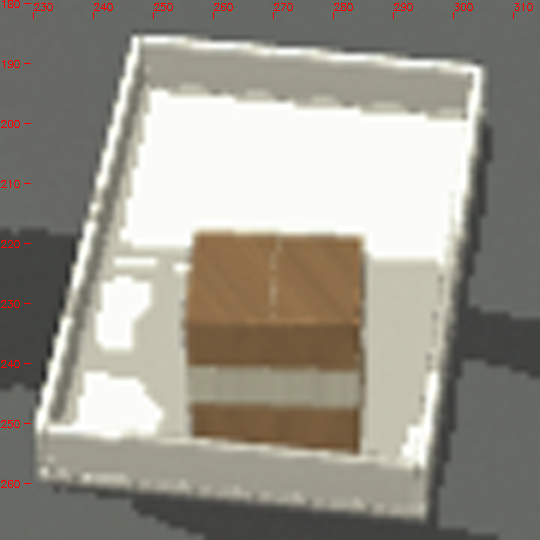

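View pics/dA3.png

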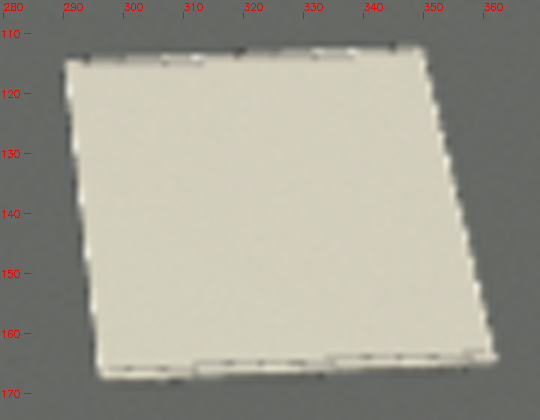

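Run:
```python
from h import *
S=load('sideA');C=load('sceneA')
r=back(S,[(231.5,299),(311,295.5),(320,392.5),(228.5,397)],.032);print('rim',r.round(3).tolist())
print('disc',back(S,[(288.5,374.5)],.014).round(3).tolist())
d=back(S,[(231,258),(294,265)],.0).round(3);print('ot bottom',d.tolist())
r=back(S,[(246,186),(303,191),(295,257),(231,251.5)],.03);print('ot top',r.round(3).tolist(),r.mean(0))
m=back(S,[(290,114),(349,112),(361,164.5),(295.5,167)],.003);print('mat',m.round(3).tolist(),m.mean(0))
m=back(C,[(138,185),(218,185),(217,222),(130,221)],.003);print('mat',m.round(3).tolist(),m.mean(0))
# tops
print('sq top S',back(S,[(256,295)],.096),'C',back(C,[(393,210.5)],.096))
print('rd top S',back(S,[(289,319.5)],.1),'C',back(C,[(413.5,195)],.1))
```

```text
rim [[0.592, 0.237, 0.032], [0.438, 0.209, 0.032], [0.403, 0.403, 0.032], [0.558, 0.43, 0.032]]
disc [[0.462, 0.369, 0.014]]
ot bottom [[0.621, 0.114, 0.0], [0.483, 0.115, 0.0]]
ot top [[0.622, -0.078, 0.03], [0.486, -0.079, 0.03], [0.481, 0.117, 0.03], [0.618, 0.12, 0.03]] [0.55159628 0.01959173 0.03      ]
mat [[0.558, -0.404, 0.003], [0.393, -0.435, 0.003], [0.352, -0.219, 0.003], [0.516, -0.188, 0.003]] [ 0.4547034  -0.31186326  0.003     ]
mat [[0.392, -0.432, 0.003], [0.354, -0.21, 0.003], [0.514, -0.171, 0.003], [0.548, -0.393, 0.003]] [ 0.45194611 -0.30153394  0.003     ]
sq top S [[0.53626876 0.26256036 0.096     ]] C [[0.5105648  0.26777414 0.096     ]]
rd top S [[0.46949612 0.30782026 0.1       ]] C [[0.44488425 0.31655513 0.1       ]]
```

Run:
```python
from h import *
C=load('sceneA');crop(C,120,175,110,60,7,'cm')
```

```text
(no output)
```

View pics/cm.png

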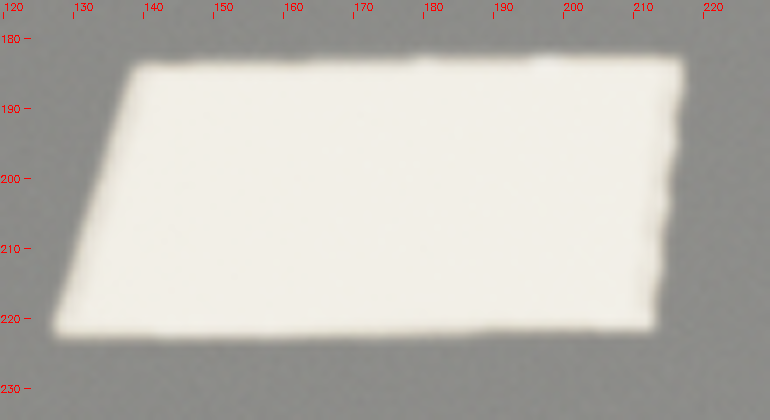

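View pics/sA2.png

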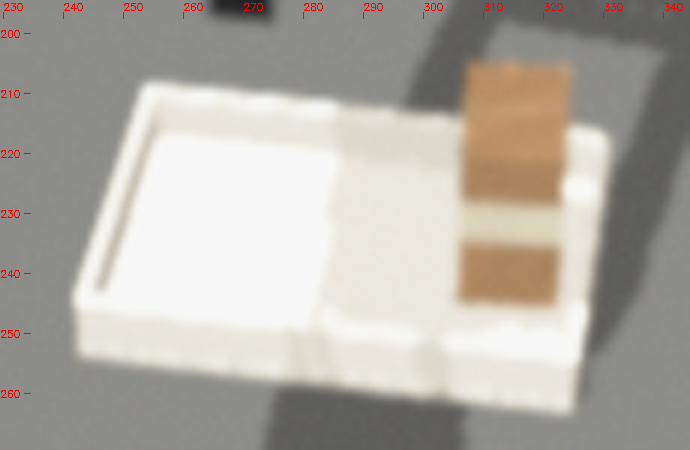

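Run:
```python
from h import *
from cell import snapshot
print(snapshot('scene').keys())
S=load('sideA');C=load('sceneA')
r=back(C,[(367,209.5),(375.5,247),(459.5,251),],.032);print('rimC',r.round(3).tolist())
r=back(C,[(252.5,208.5),(328.5,217),(324,254),(242,245)],.03);print('ot top',r.round(3).tolist(),r.mean(0))
m=back(C,[(139,184),(217.5,183),(213,221.5),(127,222.5)],.003);print('mat',m.round(3).tolist(),m.mean(0))
# projected known TCP
s=state();print(proj(C,s['tcp_pos']),proj(S,s['tcp_pos']+0.025*s['tcp_rot'][:,2]))
crop(C,230,120,90,90,6,'cg');crop(S,170,80,120,90,6,'sg')
```

```text
dict_keys(['color', 'mtx', 'extrinsics'])
rimC [[0.434, 0.209, 0.032], [0.576, 0.235, 0.032], [0.557, 0.431, 0.032]]
ot top [[0.477, -0.084, 0.03], [0.479, 0.114, 0.03], [0.618, 0.117, 0.03], [0.619, -0.079, 0.03]] [0.54831159 0.01705081 0.03      ]
mat [[0.387, -0.431, 0.003], [0.345, -0.214, 0.003], [0.514, -0.181, 0.003], [0.555, -0.399, 0.003]] [ 0.45008288 -0.30626487  0.003     ]
[[273.43915132 174.16827398]] [[231.96777328 145.38206401]]
```

View pics/cg.png

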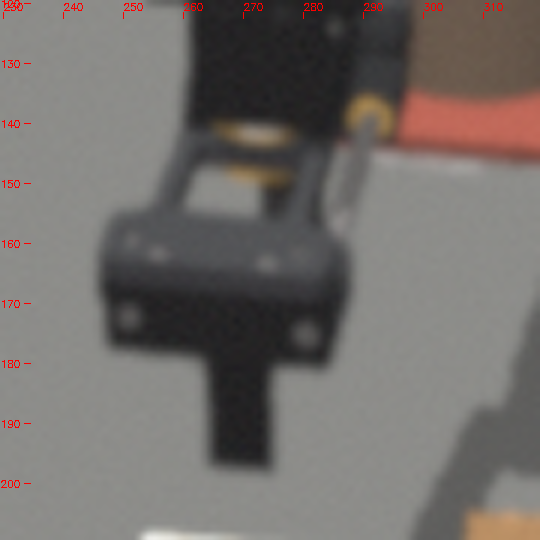

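View pics/sg.png

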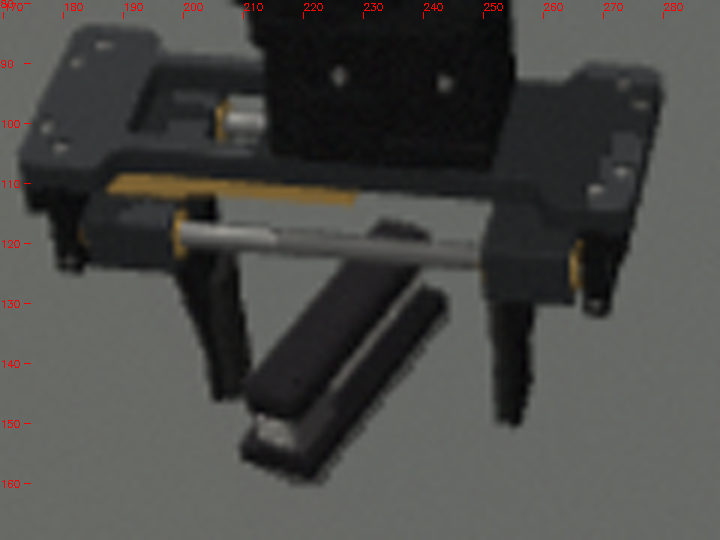

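The residual came from the deck height, because the bottles stand 14 mm up. I'll recompute with that and overlay models.

```bash
cat > fit.py <<'E'
from h import *
S=load('sideA');C=load('sceneA')
W={}
for n,z,s,c in [('sq',.110,(256.3,295),(393,210.5)),('rd',.114,(288.5,320),(413.5,196)),('dr',.118,(258,350),(442.5,210.5)),('jar',.060,(255.7,338),(413.5,228.5))]:
    a=back(S,[s],z)[0];b=back(C,[c],z)[0];print(n,a.round(4),b.round(4))
yaw=np.arctan2(.028,.154)
from scipy.optimize import least_squares
P=[(80,-100),(-80,-100),(-80,100),(80,100)]
ms=[(S,(231.5,299),0,32),(S,(311,295.5),1,32),(S,(320,392.5),2,32),(S,(228.5,397),3,32),(C,(367,209.5),1,32),(C,(459.5,251),3,32)]
def w(v,x,y,z):
    c,s=np.cos(v[2]),np.sin(v[2]);return [v[0]+(c*x-s*y)/1e3,v[1]+(s*x+c*y)/1e3,z/1e3]
def res(v):
    r=[]
    for p,uv,i,z in ms: r+=list(proj(p,w(v,*P[i],z))[0]-uv)
    r+=list(proj(S,w(v,-28,54,14))[0]-(288.5,374.5))
    return r
v=least_squares(res,[.5,.32,.18],loss='soft_l1').x
print('display',v.round(4),np.round(res(v),1))
for k,(x,y) in dict(backL=(26,54),backM=(26,0),backR=(26,-54),frontM=(-28,0)).items(): print(k,np.round(w(v,x,y,14),4))
def circ(c,r,z,v=None): 
    t=np.linspace(0,2*np.pi,40);return np.c_[c[0]+r*np.cos(t),c[1]+r*np.sin(t),0*t+z]
def sq(c,a,z,yaw):
    u=np.array([(1,1),(-1,1),(-1,-1),(1,-1)])*a/2;R=np.array([[np.cos(yaw),-np.sin(yaw)],[np.sin(yaw),np.cos(yaw)]]);u=u@R.T
    return np.c_[u+c[:2],np.full(4,z)]
E
python3 fit.py
```

```text
sq [0.5336 0.2715 0.11  ] [0.5289 0.2662 0.11  ]
rd [0.4692 0.3172 0.114 ] [0.4685 0.314  0.114 ]
dr [0.5115 0.3816 0.118 ] [0.52   0.3787 0.118 ]
jar [0.5269 0.3293 0.06  ] [0.5258 0.321  0.06  ]
display [0.498  0.3194 0.1734] [-0.7 -1.   1.  -0.5  0.7  1.  -1.1  0.6 -0.7  0.5  0.3  0.8  0.8 -0.4]
backL [0.5143 0.3771 0.014 ]
backM [0.5237 0.3239 0.014 ]
backR [0.533  0.2707 0.014 ]
frontM [0.4705 0.3146 0.014 ]
```

```bash
cat >> fit.py <<'E'
if __name__=='__main__':
    G=(0,255,0);R=(0,0,255);B=(255,0,0)
    sqp,rd,dr,jar=(.532,.2695),(.4695,.3155),(.5155,.3785),(.5245,.324)
    polys=[([w(v,*q,14) for q in P],B),([w(v,*q,32) for q in P],B)]
    for y in(.1734+.0,):
        polys+=[(sq(sqp,.038,.014,y),R),(sq(sqp,.038,.088,y),R),(sq(sqp,.026,.110,y),R)]
    for c,rr in((rd,[(21,14),(21,90),(15.5,114)]),(dr,[(20,14),(20,84),(8,118)]),(jar,[(25,14),(25,60)])):
        polys+=[(circ(c,a/1e3,z/1e3),G) for a,z in rr]
    draw(S,polys,'ovS',(220,280,110,125),4.8);draw(C,polys,'ovC',(355,180,120,90),6)
E
python3 fit.py>/dev/null
```

```text
(no output)
```

View pics/ovS.png

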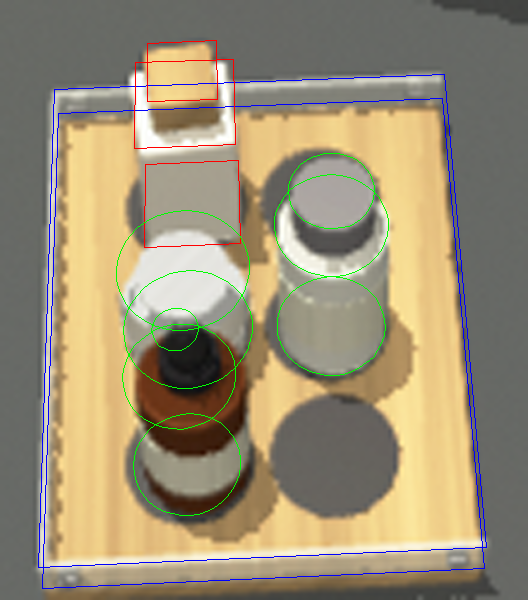

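View pics/ovC.png

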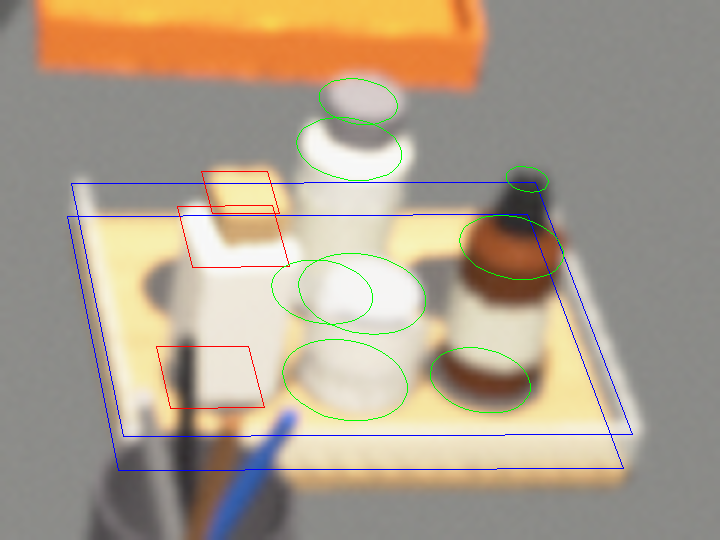

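Run:
```python
from h import *
S=load('sideA');C=load('sceneA')
crop(S,145,245,70,85,6,'pS');crop(C,355,230,70,80,6,'pC')
```

```text
(no output)
```

View pics/pS.png

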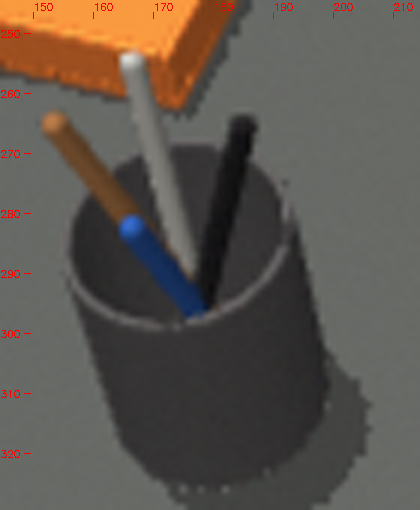

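View pics/pC.png

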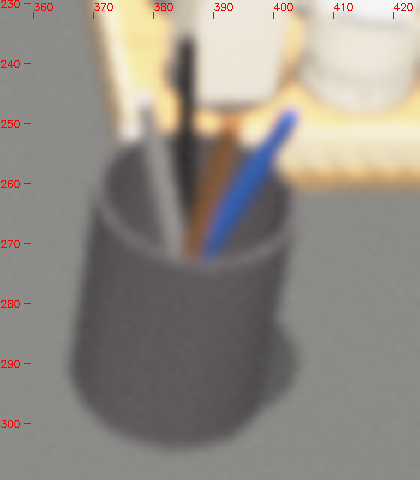

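Run:
```python
from h import *
S=load('sideA');C=load('sceneA')
print(back(S,[(179,326)],0),back(C,[(383,304)],0))
# rim circle centres for z~.1
for z in(.09,.1,.11):print(z,back(S,[(173,284)],z),back(C,[(386.5,262)],z))
for n,a,b in(('black',(183,265),(385,235)),('blue',(164.5,282.5),(401,248)),('grey',(164,254),(377,245)),('or',(151.5,264.5),(391,249))):
  for z in(.14,.155): print(n,z,back(S,[a],z)[0].round(3),back(C,[b],z)[0].round(3))
```

```text
[[0.68820991 0.29066196 0.        ]] [[7.24572277e-01 2.60219791e-01 1.11022302e-16]]
0.09 [[0.69576351 0.25468264 0.09      ]] [[0.68600647 0.25639517 0.09      ]]
0.1 [[0.69228835 0.26116348 0.1       ]] [[0.69681667 0.25540548 0.1       ]]
0.11 [[0.68881319 0.26764431 0.11      ]] [[0.70762686 0.2544158  0.11      ]]
black 0.14 [0.672 0.244 0.14 ] [0.656 0.247 0.14 ]
black 0.155 [0.667 0.255 0.155] [0.674 0.245 0.155]
blue 0.14 [0.694 0.286 0.14 ] [0.693 0.28  0.14 ]
blue 0.155 [0.689 0.296 0.155] [0.71  0.278 0.155]
grey 0.14 [0.713 0.224 0.14 ] [0.692 0.231 0.14 ]
grey 0.155 [0.707 0.235 0.155] [0.709 0.23  0.155]
or 0.14 [0.729 0.251 0.14 ] [0.699 0.26  0.14 ]
or 0.155 [0.723 0.261 0.155] [0.716 0.258 0.155]
```

```bash
cat > plan.py <<'E'
import sys;from h import *
from scipy.spatial.transform import Rotation as Rt
# usage: plan.py x y z yaw  (world TCP target mm, yaw of tool y, rad)
x,y,z,yaw=map(float,sys.argv[1:5]);s=state();R0=s['tcp_rot']
ty=np.array([np.cos(yaw),np.sin(yaw),0]);tz=np.array([0,0,-1.]);R=np.c_[np.cross(ty,tz),ty,tz]
print('t',round(s['clock'],2),'turn',Rt.from_matrix(R0.T@R).as_rotvec().round(3).tolist(),'shift',(R0.T@(np.array([x,y,z])-s['tcp_pos']*1e3)).round(1).tolist(),'j',s['joint_pos'].round(2).tolist(),'w',round(s['grip_width']*1e3,1))
E
python3 plan.py 510 235 260 .173
```

```text
t 0.3 turn [-0.001, -0.0, -0.173] shift [235.0, -114.8, -12.8] j [-0.13, 0.22, 1.53, 0.0, 1.39, -0.13] w 87.0
```

```bash
python3 -m creep '[[[0,0,-0.173],[235,-115,-13],87],[[0,0,-0.173],[235,-115,-13],87],[[0,0,-0.173],[235,-115,-13],87],[[0,0,-0.173],[235,-115,-13],87],[[0,0,-0.173],[235,-115,-13],87],[[0,0,-0.173],[235,-115,-13],87],[[0,0,-0.173],[235,-115,-13],87],[[0,0,-0.173],[235,-115,-13],87]]' 15
python3 - <<'E'
from h import *
print(state()['tcp_pos'],state()['clock']);p=snap('wrist');save(p,'w1')
E
```

```text
clock: 0.97
tcp_pos: [0.5085, 0.238, 0.261]
tcp_rot: [[-0.177, 0.984, 0.0], [0.984, 0.177, 0.001], [0.001, 0.001, -1.0]]
contact_force: [-0.1, -0.3, -0.0]
grip_width: 0.0872
[0.50850147 0.23796037 0.26099207] 0.9667
```

View pics/w1.png

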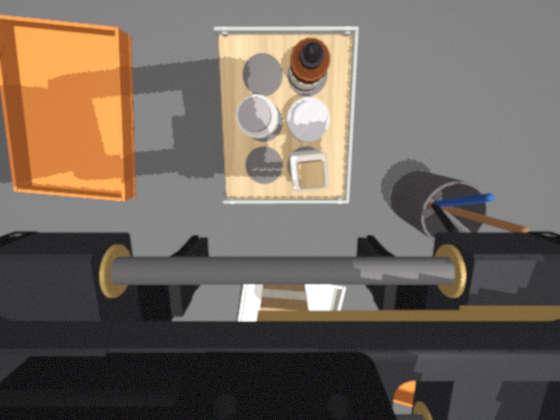

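The wrist view shows the order clearly: dropper bottle at (311,60), jar at (308,118), square bottle at (309,172) and round bottle at (258,116). The square bottle is slightly turned. I'll measure from a crop.

Run:
```python
from h import *
p=snap('wrist');save(p,'w2');print(state()['tcp_pos'],np.abs(state()['qd']).max());crop(p,210,20,155,190,4,'w2c');crop(p,280,140,60,60,10,'w2d')
```

```text
[0.51008831 0.2349602  0.26059123] 0.03526580613184209
```

View pics/w2c.png

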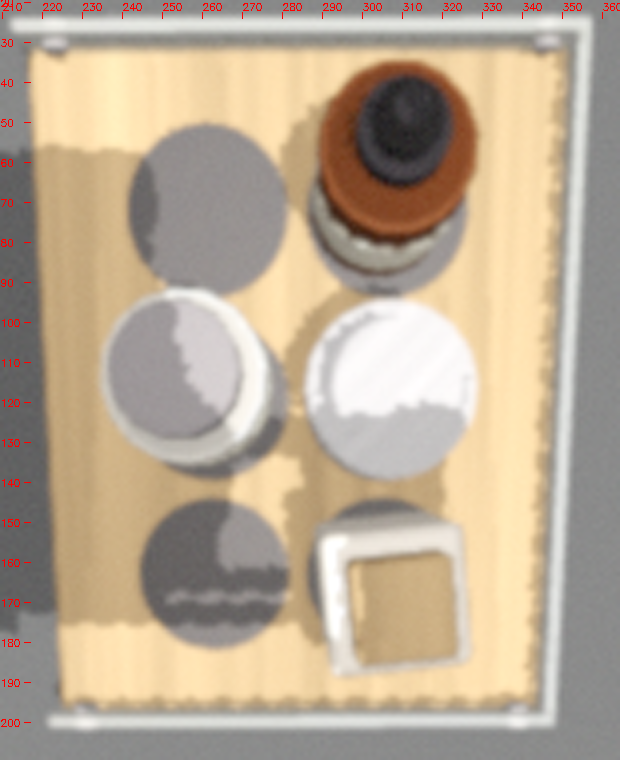

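View pics/w2d.png

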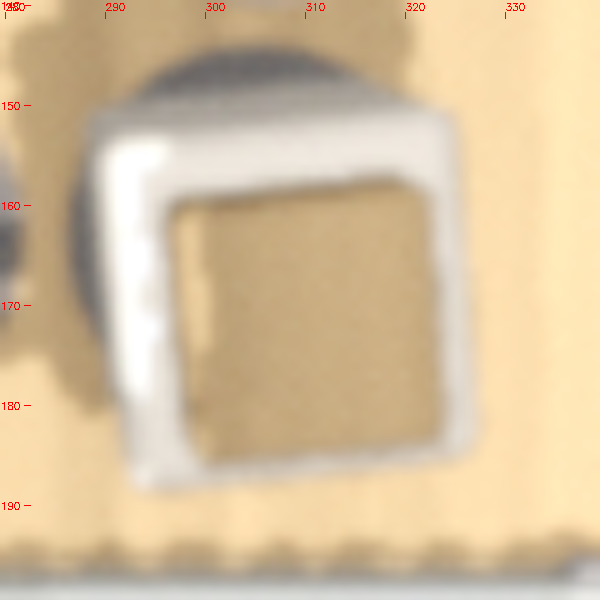

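Run:
```python
from h import *
p=load('w2')
def b(n,uv,z):
    q=back(p,uv,z)*1e3;print(n,q.mean(0).round(1));return q
q=b('sq body',[(289,151.5),(325,150.5),(326.5,184.5),(292.5,188)],.088)
for i in range(4): e=q[(i+1)%4]-q[i];print(np.hypot(*e[:2]).round(1),np.arctan2(e[1],e[0]).round(3))
q=b('sq st',[(296.5,159.5),(321.5,157),(323.5,183),(299.5,186)],.110)
for i in range(4): e=q[(i+1)%4]-q[i];print(np.hypot(*e[:2]).round(1),np.arctan2(e[1],e[0]).round(3))
b('rd cap',[(253.3,112)],.114);b('rd body',[(253.5,113.5)],.088)
b('dr body',[(306.5,57)],.082);b('dr teat',[(309,46)],.118)
b('jar',[(305,116.5)],.060)
for n,uv in(('fL',(259,71.5)),('fR',(261,162.5))): b(n,[uv],.014)
r=b('rim',[(209,26),(356,26),(346.5,199.5),(221,199.5)],.032);print(r.round(1))
```

```text
sq body [531.7 272.7  88. ]
37.2 0.204
35.6 -1.313
36.3 -2.861
38.4 1.851
sq st [531.8 272.6 110. ]
24.2 0.276
25.5 -1.283
23.8 -2.839
26.1 1.874
rd cap [469.  317.3 114. ]
rd body [466.7 317.3  88. ]
dr body [509.1 378.8  82. ]
dr teat [508.3 378.8 118. ]
jar [519.9 325.6  60. ]
fL [458.3 369.8  14. ]
fR [477.9 263.2  14. ]
rim [496.6 320.5  32. ]
[[398.4 402.6  32. ]
 [558.6 431.3  32. ]
 [593.2 238.1  32. ]
 [436.2 210.   32. ]]
```

Candidates, with scene-camera pixels:
- **White trays and lids:** order tray (288,236) versus the orange trays (397,174) and (277,310).
- **White round things:** jar (413,232) versus round bottle (413,210).
- **Square bottle:** (393,228), the only one with a wooden stopper.
- **Mat:** the pale 170×220 sheet at (175,203).

The crops confirm these choices. I'll take the square bottle first.

```bash
python3 plan.py 532 272 230 .275
```

```text
t 1.07 turn [0.0, 0.001, -0.101] shift [32.7, 28.0, 30.6] j [0.29, 0.06, 1.68, -0.0, 1.4, 0.12] w 87.0
```

```bash
python3 -m creep '[[[0,0,-0.1],[33,28,31],64],[[0,0,-0.1],[33,28,31],64],[[0,0,-0.1],[33,28,31],64],[[0,0,-0.1],[33,28,31],64],[[0,0,-0.1],[33,28,31],64]]'; python3 plan.py 532 272 80 .275
python3 - <<'E'
from h import *
p=snap('wrist');save(p,'w3')
E
```

```text
clock: 1.48
tcp_pos: [0.5324, 0.271, 0.2298]
tcp_rot: [[-0.267, 0.964, -0.0], [0.964, 0.267, -0.001], [-0.001, -0.0, -1.0]]
contact_force: [0.2, -0.2, 0.7]
grip_width: 0.0662
t 1.48 turn [-0.0, 0.001, -0.004] shift [1.2, -0.0, 149.8] j [0.34, 0.17, 1.62, -0.0, 1.35, 0.07] w 66.2
```

View pics/w3.png

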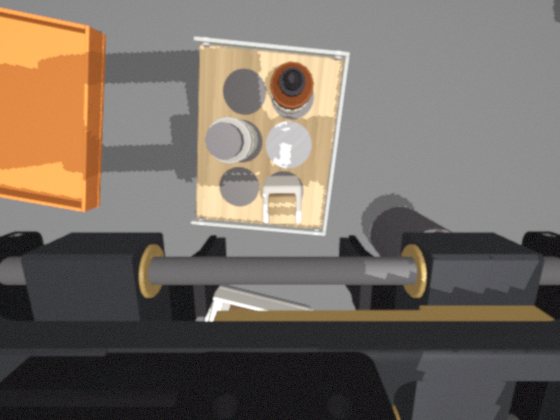

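The square bottle at (282,200) is squared up with the jaws and centred between the fingers (column 282). Going down.

```bash
python3 -m creep '[[[0,0,0],[1,0,40],64],[[0,0,0],[1,0,75],64],[[0,0,0],[1,0,105],64],[[0,0,0],[1,0,130],64],[[0,0,0],[1,0,145],64],[[0,0,0],[1,0,150],64],[[0,0,0],[1,0,150],64]]'
python3 - <<'E'
from h import *
p=snap('side');save(p,'s4');crop(p,190,240,140,130,5,'s4c')
E
```

```text
clock: 2.12
tcp_pos: [0.5311, 0.2724, 0.0789]
tcp_rot: [[-0.269, 0.963, -0.002], [0.963, 0.269, -0.001], [-0.0, -0.002, -1.0]]
contact_force: [-0.0, 0.1, -1.1]
grip_width: 0.0641
```

View pics/s4c.png

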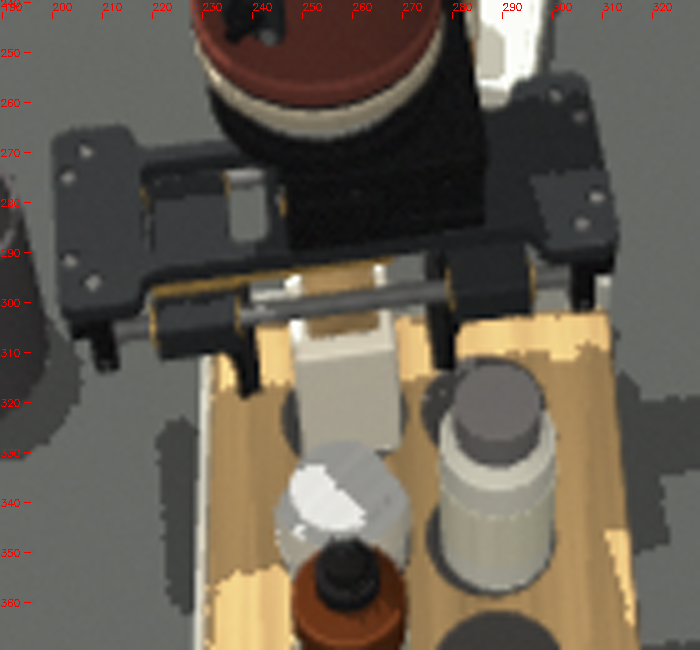

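The bottle stands between the fingers, with gaps on both sides. Closing.

```bash
python3 -m creep '[[[0,0,0],[0,0,0],30],[[0,0,0],[0,0,0],30],[[0,0,0],[0,0,0],30],[[0,0,0],[0,0,0],30],[[0,0,0],[0,0,0],30],[[0,0,0],[0,0,0],30]]' 20
```

```text
clock: 2.67
tcp_pos: [0.5319, 0.2735, 0.0802]
tcp_rot: [[-0.27, 0.963, 0.001], [0.963, 0.27, 0.0], [0.0, 0.001, -1.0]]
contact_force: [-0.7, 0.1, 3.0]
grip_width: 0.0378
```

```bash
python3 -m creep '[[[0,0,0],[0,0,-15],30],[[0,0,0],[0,0,-45],30],[[0,0,0],[0,0,-85],30],[[0,0,0],[0,0,-125],30],[[0,0,0],[0,0,-135],30],[[0,0,0],[0,0,-135],30]]'; python3 plan.py 439 -238 212 .273
```

```text
clock: 3.17
tcp_pos: [0.5341, 0.2743, 0.2196]
tcp_rot: [[-0.27, 0.963, 0.008], [0.963, 0.27, 0.003], [0.001, 0.009, -1.0]]
contact_force: [0.4, 0.7, -0.5]
grip_width: 0.0378
t 3.17 turn [0.009, -0.001, 0.0] shift [-467.6, -229.8, 5.3] j [0.34, 0.18, 1.63, 0.0, 1.33, 0.07] w 37.8
```

```bash
python3 -m creep '[[[0,0,0],[-15,-7,0],30],[[0,0,0],[-45,-22,0],30],[[0,0,0],[-80,-39,0],30],[[0,0,0],[-115,-56,0],30],[[0,0,0],[-150,-73,0],30],[[0,0,0],[-185,-90,0],30],[[0,0,0],[-220,-108,0],30],[[0,0,0],[-255,-125,0],30]]'; python3 plan.py 439 -238 212 .273
```

```text
clock: 3.83
tcp_pos: [0.4778, -0.0073, 0.2119]
tcp_rot: [[-0.27, 0.963, -0.004], [0.963, 0.27, 0.001], [0.002, -0.004, -1.0]]
contact_force: [0.4, 0.3, -2.2]
grip_width: 0.038
t 3.83 turn [-0.004, -0.002, 0.0] shift [-211.6, -99.7, -0.1] j [-0.18, -0.11, 1.94, -0.0, 1.32, -0.45] w 38.0
```

```bash
python3 -m creep '[[[0,0,0],[-33,-16,0],30],[[0,0,0],[-68,-32,0],30],[[0,0,0],[-103,-49,0],30],[[0,0,0],[-138,-65,0],30],[[0,0,0],[-170,-80,0],30],[[0,0,0],[-195,-92,0],30],[[0,0,0],[-208,-100,0],30],[[0,0,0],[-208,-100,0],30]]'; python3 plan.py 439 -238 70 .273
```

```text
clock: 4.5
tcp_pos: [0.4378, -0.2354, 0.212]
tcp_rot: [[-0.266, 0.964, -0.004], [0.964, 0.266, 0.001], [0.002, -0.003, -1.0]]
contact_force: [-0.6, -0.3, -1.3]
grip_width: 0.0377
t 4.5 turn [-0.003, -0.002, -0.004] shift [-3.1, 0.9, 142.0] j [-0.65, -0.06, 1.89, -0.0, 1.31, -0.92] w 37.7
```

```bash
python3 -m creep '[[[0,0,0],[0,0,35],30],[[0,0,0],[0,0,70],30],[[0,0,0],[0,0,100],30],[[0,0,0],[0,0,122],30],[[0,0,0],[0,0,132],30],[[0,0,0],[0,0,136],30],[[0,0,0],[0,0,136],30],[[0,0,0],[0,0,136],30]]'; python3 plan.py 439 -238 70 .273
```

```text
clock: 5.17
tcp_pos: [0.4405, -0.2333, 0.0794]
tcp_rot: [[-0.27, 0.963, 0.001], [0.963, 0.27, -0.001], [-0.001, 0.001, -1.0]]
contact_force: [0.3, -0.2, -0.6]
grip_width: 0.0379
t 5.17 turn [0.001, 0.001, 0.0] shift [-4.1, -2.7, 9.4] j [-0.65, 0.11, 1.99, 0.0, 1.04, -0.92] w 37.9
```

```bash
python3 -m creep '[[[0,0,0],[-4,-2,4],30],[[0,0,0],[-4,-2,6],30],[[0,0,0],[-4,-2,7],30],[[0,0,0],[-4,-2,8],30],[[0,0,0],[-4,-2,8],30],[[0,0,0],[-4,-2,8],30]]'
python3 - <<'E'
from h import *
p=snap('side');save(p,'s5');crop(p,260,60,110,110,5,'s5c')
E
```

```text
clock: 5.67
tcp_pos: [0.439, -0.2377, 0.0707]
tcp_rot: [[-0.27, 0.963, 0.0], [0.963, 0.27, -0.0], [-0.0, 0.0, -1.0]]
contact_force: [-0.2, 0.0, -1.0]
grip_width: 0.0377
```

View pics/s5c.png

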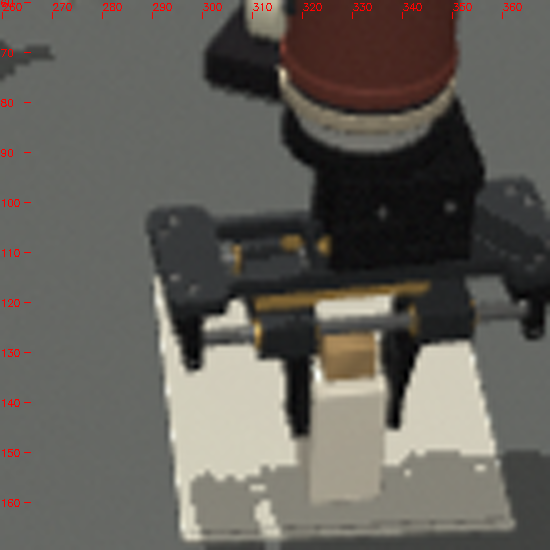

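The square bottle is over the mat with its foot at about (329,159), close to the surface. I'll feel for contact.

```bash
python3 -m creep '[[[0,0,0],[0,0,0.5],30],[[0,0,0],[0,0,1],30],[[0,0,0],[0,0,1.5],30],[[0,0,0],[0,0,1.5],30],[[0,0,0],[0,0,1.5],30]]'
```

```text
clock: 6.13
tcp_pos: [0.439, -0.2377, 0.0692]
tcp_rot: [[-0.27, 0.963, 0.0], [0.963, 0.27, -0.0], [-0.0, 0.0, -1.0]]
contact_force: [-0.6, -0.0, 1.1]
grip_width: 0.0375
```

Contact at z=69.2, as predicted. Releasing.

```bash
python3 -m creep '[[[0,0,0],[0,0,0],64],[[0,0,0],[0,0,0],64],[[0,0,0],[0,0,0],64],[[0,0,0],[0,0,0],64],[[0,0,0],[0,0,-30],64],[[0,0,0],[0,0,-70],64],[[0,0,0],[0,0,-110],64],[[0,0,0],[0,0,-140],64]]'; python3 plan.py 510.5 379 215 .18
```

```text
clock: 6.8
tcp_pos: [0.4395, -0.238, 0.2122]
tcp_rot: [[-0.27, 0.963, 0.002], [0.963, 0.27, -0.002], [-0.002, 0.002, -1.0]]
contact_force: [1.6, -1.1, 0.1]
grip_width: 0.0637
t 6.8 turn [0.002, 0.002, 0.093] shift [575.0, 234.7, -3.6] j [-0.65, -0.06, 1.89, 0.0, 1.31, -0.93] w 63.7
```

```bash
python3 -m creep '[[[0,0,0.1],[38,15,-4],64],[[0,0,0.1],[75,31,-4],64],[[0,0,0.1],[112,46,-4],64],[[0,0,0.1],[150,61,-4],64],[[0,0,0.1],[188,77,-4],64],[[0,0,0.1],[226,92,-4],64],[[0,0,0.1],[264,108,-4],64],[[0,0,0.1],[300,122,-4],64]]'; python3 plan.py 510.5 379 215 .18
```

```text
clock: 7.47
tcp_pos: [0.4755, 0.0864, 0.2133]
tcp_rot: [[-0.172, 0.985, 0.001], [0.985, 0.172, 0.0], [0.0, 0.001, -1.0]]
contact_force: [1.3, -0.1, -0.0]
grip_width: 0.0638
t 7.47 turn [0.001, -0.0, -0.007] shift [282.2, 84.9, -1.6] j [0.02, -0.1, 1.92, 0.0, 1.31, -0.16] w 63.8
```

```bash
python3 -m creep '[[[0,0,0],[38,11,-2],64],[[0,0,0],[76,23,-2],64],[[0,0,0],[114,34,-2],64],[[0,0,0],[152,46,-2],64],[[0,0,0],[190,57,-2],64],[[0,0,0],[228,69,-2],64],[[0,0,0],[262,79,-2],64],[[0,0,0],[280,84,-2],64]]'; python3 plan.py 510.5 379 215 .18
python3 - <<'E'
from h import *
p=snap('wrist');save(p,'w6')
E
```

```text
clock: 8.13
tcp_pos: [0.5097, 0.3783, 0.2147]
tcp_rot: [[-0.174, 0.985, 0.0], [0.985, 0.174, 0.001], [0.001, 0.0, -1.0]]
contact_force: [0.1, -0.6, -1.1]
grip_width: 0.0643
t 8.13 turn [0.0, -0.001, -0.005] shift [0.5, 0.9, -0.3] j [0.51, 0.27, 1.53, 0.0, 1.34, 0.34] w 64.3
```

View pics/w6.png

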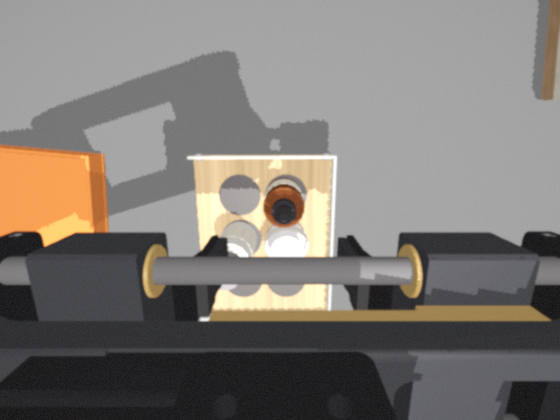

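The dropper's teat is at (284,210), centred between the jaws. Going down and gripping.

```bash
python3 -m creep '[[[0,0,0],[0,1,35],64],[[0,0,0],[0,1,70],64],[[0,0,0],[0,1,100],64],[[0,0,0],[0,1,120],64],[[0,0,0],[0,1,131],64],[[0,0,0],[0,1,135],64],[[0,0,0],[0,1,135],64],[[0,0,0],[0,1,135],64]]' && python3 -m creep '[[[0,0,0],[0,0,0],30],[[0,0,0],[0,0,0],30],[[0,0,0],[0,0,0],30],[[0,0,0],[0,0,0],30],[[0,0,0],[0,0,0],30],[[0,0,0],[0,0,0],30]]' 20;python3 -c "
from cell import state;print(state()['tcp_pos'],state()['tcp_rot'])"
```

```text
clock: 8.85
tcp_pos: [0.5121, 0.3751, 0.0816]
tcp_rot: [[-0.172, 0.985, 0.002], [0.985, 0.172, 0.001], [0.001, 0.002, -1.0]]
contact_force: [0.3, -0.3, 0.3]
grip_width: 0.0636
clock: 9.35
tcp_pos: [0.5114, 0.3748, 0.0806]
tcp_rot: [[-0.172, 0.985, 0.001], [0.985, 0.172, 0.0], [0.0, 0.001, -1.0]]
contact_force: [0.3, -0.3, 2.4]
grip_width: 0.0394
[0.51139234 0.37482068 0.08062321] [[-1.72150069e-01  9.85070408e-01  8.02761325e-04]
 [ 9.85070674e-01  1.72149713e-01  4.93829714e-04]
 [ 3.48261906e-04  8.75789458e-04 -9.99999556e-01]]
```

```bash
python3 -m creep '[[[0,0,0],[0,0,-15],30],[[0,0,0],[0,0,-45],30],[[0,0,0],[0,0,-85],30],[[0,0,0],[0,0,-125],30],[[0,0,0],[0,0,-135],30],[[0,0,0],[0,0,-135],30]]'; python3 plan.py 451 -306 215 .173
```

```text
clock: 9.85
tcp_pos: [0.5134, 0.376, 0.2203]
tcp_rot: [[-0.172, 0.985, 0.008], [0.985, 0.172, 0.004], [0.003, 0.008, -1.0]]
contact_force: [1.1, 0.0, -0.9]
grip_width: 0.0394
t 9.85 turn [0.008, -0.003, 0.0] shift [-661.1, -178.9, 1.9] j [0.51, 0.26, 1.53, 0.0, 1.34, 0.34] w 39.4
```

```bash
python3 -m creep '[[[0,0,0],[-15,-4,0],30],[[0,0,0],[-45,-12,0],30],[[0,0,0],[-80,-22,0],30],[[0,0,0],[-118,-32,0],30],[[0,0,0],[-156,-42,0],30],[[0,0,0],[-194,-52,0],30],[[0,0,0],[-232,-63,0],30],[[0,0,0],[-270,-73,0],30]]' && python3 -m creep '[[[0,0,0],[-38,-10,0],30],[[0,0,0],[-76,-20,0],30],[[0,0,0],[-114,-31,0],30],[[0,0,0],[-152,-41,0],30],[[0,0,0],[-190,-51,0],30],[[0,0,0],[-228,-61,0],30],[[0,0,0],[-264,-71,0],30],[[0,0,0],[-295,-80,0],30]]'; python3 plan.py 451 -306 215 .173
```

```text
clock: 10.52
tcp_pos: [0.4835, 0.0944, 0.2122]
tcp_rot: [[-0.173, 0.985, -0.004], [0.985, 0.173, -0.0], [0.001, -0.004, -1.0]]
contact_force: [0.9, -0.0, -1.8]
grip_width: 0.0397
clock: 11.18
tcp_pos: [0.4558, -0.21, 0.2124]
tcp_rot: [[-0.171, 0.985, -0.003], [0.985, 0.171, 0.002], [0.002, -0.003, -1.0]]
contact_force: [0.3, -0.2, -2.1]
grip_width: 0.039
t 11.18 turn [-0.003, -0.002, -0.001] shift [-93.8, -21.2, -2.7] j [-0.59, -0.05, 1.88, -0.0, 1.31, -0.76] w 39.0
```

```bash
python3 -m creep '[[[0,0,0],[-33,-8,-2],30],[[0,0,0],[-60,-14,-2],30],[[0,0,0],[-80,-18,-2],30],[[0,0,0],[-92,-21,-2],30],[[0,0,0],[-92,-21,-2],30],[[0,0,0],[-92,-21,-2],30],[[0,0,0],[-92,-21,-2],30]]'; python3 plan.py 451 -306 70 .173
```

```text
clock: 11.77
tcp_pos: [0.4524, -0.3011, 0.2158]
tcp_rot: [[-0.173, 0.985, -0.001], [0.985, 0.173, 0.002], [0.002, -0.001, -1.0]]
contact_force: [-0.9, 0.3, -1.4]
grip_width: 0.0397
t 11.77 turn [-0.001, -0.002, 0.001] shift [-4.9, -2.1, 145.8] j [-0.73, 0.05, 1.77, 0.0, 1.32, -0.91] w 39.7
```

```bash
python3 -m creep '[[[0,0,0],[-2,-1,35],30],[[0,0,0],[-4,-2,70],30],[[0,0,0],[-4,-2,100],30],[[0,0,0],[-4,-2,122],30],[[0,0,0],[-4,-2,134],30],[[0,0,0],[-4,-2,139],30],[[0,0,0],[-4,-2,140],30],[[0,0,0],[-4,-2,140],30]]'; python3 plan.py 451 -306 69.6 .173
```

```text
clock: 12.43
tcp_pos: [0.4523, -0.3069, 0.0782]
tcp_rot: [[-0.173, 0.985, 0.001], [0.985, 0.173, -0.001], [-0.001, 0.001, -1.0]]
contact_force: [0.5, -0.3, -1.1]
grip_width: 0.0393
t 12.43 turn [0.001, 0.001, 0.001] shift [1.2, -1.2, 8.6] j [-0.74, 0.22, 1.87, 0.0, 1.05, -0.91] w 39.3
```

```bash
python3 -m creep '[[[0,0,0],[0,-1,3],30],[[0,0,0],[0,-1,5],30],[[0,0,0],[0,-1,6.5],30],[[0,0,0],[0,-1,7.5],30],[[0,0,0],[0,-1,8.5],30],[[0,0,0],[0,-1,8.5],30],[[0,0,0],[0,-1,8.5],30]]'; python3 plan.py 451 -306 69.6 .173
```

```text
clock: 13.02
tcp_pos: [0.4508, -0.3074, 0.0696]
tcp_rot: [[-0.172, 0.985, 0.0], [0.985, 0.172, -0.001], [-0.001, 0.0, -1.0]]
contact_force: [-1.4, 2.5, 4.7]
grip_width: 0.0396
t 13.02 turn [0.0, 0.001, -0.0] shift [1.3, 0.4, -0.0] j [-0.74, 0.23, 1.87, -0.0, 1.04, -0.92] w 39.6
```

```bash
python3 -m creep '[[[0,0,0],[0,0,0],64],[[0,0,0],[0,0,0],64],[[0,0,0],[0,0,0],64],[[0,0,0],[0,0,0],64],[[0,0,0],[0,0,-30],64],[[0,0,0],[0,0,-70],64],[[0,0,0],[0,0,-110],64],[[0,0,0],[0,0,-145],64]]'; python3 plan.py 468 317 215 -1.39
python3 - <<'E'
from h import *
p=snap('side');save(p,'s7');crop(p,260,60,110,110,5,'s7c')
E
```

```text
clock: 13.68
tcp_pos: [0.4505, -0.307, 0.2157]
tcp_rot: [[-0.172, 0.985, 0.0], [0.985, 0.172, -0.0], [-0.0, 0.0, -1.0]]
contact_force: [0.3, -0.7, 0.5]
grip_width: 0.0639
t 13.68 turn [0.001, 0.0, 1.563] shift [611.7, 124.6, 0.4] j [-0.74, 0.05, 1.77, 0.0, 1.32, -0.92] w 63.9
```

View pics/s7c.png

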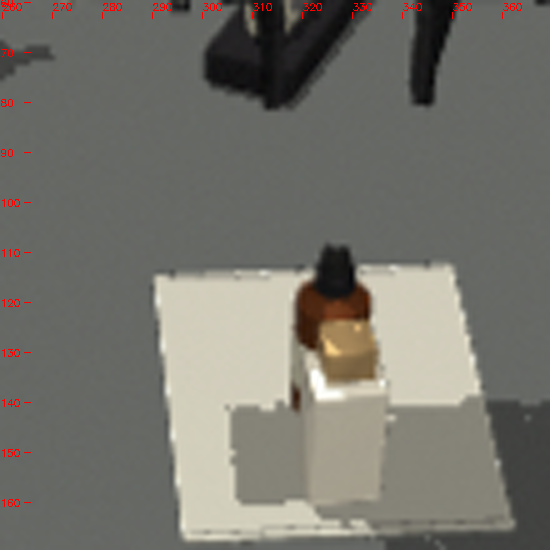

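Both bottles stand upright on the mat (foot of the square one at (329,159)). Next is the round bottle.

```bash
python3 -m creep '[[[0,0,0.1],[30,6,0],64],[[0,0,0.2],[68,14,0],64],[[0,0,0.32],[106,22,0],64],[[0,0,0.44],[144,29,0],64],[[0,0,0.56],[182,37,0],64],[[0,0,0.68],[220,45,0],64],[[0,0,0.8],[258,53,0],64],[[0,0,0.9],[296,60,0],64]]'; python3 plan.py 468 317 215 -1.39
```

```text
clock: 14.4
tcp_pos: [0.4585, -0.0155, 0.2134]
tcp_rot: [[0.647, 0.762, 0.0], [0.762, -0.647, -0.0], [0.0, 0.0, -1.0]]
contact_force: [-0.1, 0.7, 0.7]
grip_width: 0.064
t 14.4 turn [0.0, -0.0, 0.686] shift [259.6, -208.0, -1.6] j [-0.21, -0.16, 1.98, 0.0, 1.32, 0.5] w 64.0
```

```bash
python3 -m creep '[[[0,0,0.1],[29,-23,-2],64],[[0,0,0.2],[58,-46,-2],64],[[0,0,0.3],[87,-70,-2],64],[[0,0,0.4],[116,-93,-2],64],[[0,0,0.5],[145,-116,-2],64],[[0,0,0.6],[174,-139,-2],64],[[0,0,0.686],[203,-163,-2],64],[[0,0,0.686],[232,-186,-2],64]]'; python3 plan.py 468 317 215 -1.39
```

```text
clock: 15.07
tcp_pos: [0.4651, 0.282, 0.2153]
tcp_rot: [[0.983, 0.181, 0.0], [0.181, -0.983, -0.0], [0.0, 0.0, -1.0]]
contact_force: [0.8, -0.2, -0.5]
grip_width: 0.0643
t 15.07 turn [0.0, -0.0, 0.001] shift [9.2, -33.9, 0.3] j [0.4, 0.05, 1.77, -0.0, 1.32, 1.79] w 64.3
```

```bash
python3 -m creep '[[[0,0,0],[5,-20,0],64],[[0,0,0],[9,-33,0],64],[[0,0,0],[9,-33,0],64],[[0,0,0],[9,-33,0],64]]'; python3 plan.py 468 317 80.5 -1.39
python3 - <<'E'
from h import *
p=snap('wrist');save(p,'w8')
E
```

```text
clock: 15.4
tcp_pos: [0.4681, 0.3139, 0.215]
tcp_rot: [[0.982, 0.186, -0.001], [0.186, -0.982, -0.001], [-0.001, 0.001, -1.0]]
contact_force: [0.4, -0.4, -0.1]
grip_width: 0.064
t 15.4 turn [0.001, 0.001, 0.007] shift [0.6, -3.2, 134.5] j [0.45, 0.1, 1.72, -0.0, 1.32, 1.83] w 64.0
```

View pics/w8.png

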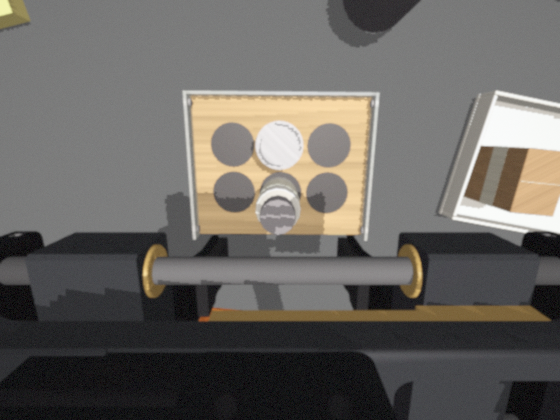

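The round cap at column 278 is about 3 mm off the jaw centre of 282, which agrees with the plan. Correcting this on the way down.

```bash
python3 -m creep '[[[0,0,0],[0,-3,35],64],[[0,0,0],[0,-3,70],64],[[0,0,0],[0,-3,100],64],[[0,0,0],[0,-3,120],64],[[0,0,0],[0,-3,131],64],[[0,0,0],[0,-3,134],64],[[0,0,0],[0,-3,134],64],[[0,0,0],[0,-3,134],64]]' && python3 -m creep '[[[0,0,0],[0,0,0],30],[[0,0,0],[0,0,0],30],[[0,0,0],[0,0,0],30],[[0,0,0],[0,0,0],30],[[0,0,0],[0,0,0],30],[[0,0,0],[0,0,0],30]]' 20;python3 -c "
from cell import state;print(state()['tcp_pos'],state()['tcp_rot'])"
```

```text
clock: 16.12
tcp_pos: [0.4689, 0.3171, 0.0831]
tcp_rot: [[0.983, 0.185, 0.002], [0.185, -0.983, 0.001], [0.002, -0.001, -1.0]]
contact_force: [0.8, 0.4, 0.2]
grip_width: 0.0645
clock: 16.62
tcp_pos: [0.468, 0.3174, 0.0822]
tcp_rot: [[0.983, 0.185, 0.001], [0.185, -0.983, 0.001], [0.001, -0.0, -1.0]]
contact_force: [-0.7, 0.6, 3.7]
grip_width: 0.0414
[0.46802165 0.31741917 0.08218211] [[ 9.82644259e-01  1.85497446e-01  9.79045783e-04]
 [ 1.85496943e-01 -9.82644669e-01  5.82239653e-04]
 [ 1.07005809e-03 -3.90524453e-04 -9.99999351e-01]]
```

```bash
python3 -m creep '[[[0,0,0],[0,0,-15],30],[[0,0,0],[0,0,-45],30],[[0,0,0],[0,0,-85],30],[[0,0,0],[0,0,-125],30],[[0,0,0],[0,0,-135],30],[[0,0,0],[0,0,-135],30]]' && python3 -m creep '[[[0,0,0],[-3,15,0],30],[[0,0,0],[-8,45,0],30],[[0,0,0],[-14,80,0],30],[[0,0,0],[-21,118,0],30],[[0,0,0],[-27,156,0],30],[[0,0,0],[-34,194,0],30],[[0,0,0],[-40,232,0],30],[[0,0,0],[-47,270,0],30]]';  python3 plan.py 466 -380 215 -1.384
```

```text
clock: 17.12
tcp_pos: [0.4699, 0.3183, 0.2212]
tcp_rot: [[0.983, 0.186, 0.008], [0.186, -0.983, 0.004], [0.008, -0.002, -1.0]]
contact_force: [0.3, 0.5, -1.1]
grip_width: 0.0413
clock: 17.78
tcp_pos: [0.4691, 0.0408, 0.2133]
tcp_rot: [[0.983, 0.186, -0.005], [0.186, -0.983, 0.0], [-0.005, -0.001, -1.0]]
contact_force: [0.6, -0.2, -0.9]
grip_width: 0.0416
t 17.78 turn [-0.001, 0.005, -0.0] shift [-81.1, 413.0, -1.7] j [-0.08, -0.12, 1.95, -0.0, 1.32, 1.3] w 41.6
```

```bash
python3 -m creep '[[[0,0,0],[-7,38,-2],30],[[0,0,0],[-15,76,-2],30],[[0,0,0],[-22,114,-2],30],[[0,0,0],[-30,152,-2],30],[[0,0,0],[-37,190,-2],30],[[0,0,0],[-45,228,-2],30],[[0,0,0],[-52,266,-2],30],[[0,0,0],[-59,300,-2],30]]';  python3 plan.py 466 -380 215 -1.384
```

```text
clock: 18.45
tcp_pos: [0.4665, -0.2644, 0.2151]
tcp_rot: [[0.983, 0.184, -0.005], [0.184, -0.983, 0.003], [-0.004, -0.004, -1.0]]
contact_force: [0.7, -0.1, -1.3]
grip_width: 0.0414
t 18.45 turn [-0.004, 0.004, -0.001] shift [-21.8, 113.5, -0.2] j [-0.66, 0.04, 1.79, -0.0, 1.32, 0.72] w 41.4
```

```bash
python3 -m creep '[[[0,0,0],[-7,36,0],30],[[0,0,0],[-13,70,0],30],[[0,0,0],[-18,95,0],30],[[0,0,0],[-21,110,0],30],[[0,0,0],[-21,110,0],30],[[0,0,0],[-21,110,0],30],[[0,0,0],[-21,110,0],30]]';  python3 plan.py 466 -380 71.4 -1.384
python3 - <<'E'
from h import *
p=snap('wrist');save(p,'w9')
E
```

```text
clock: 19.03
tcp_pos: [0.4682, -0.3731, 0.2169]
tcp_rot: [[0.983, 0.186, -0.002], [0.186, -0.983, 0.003], [-0.001, -0.003, -1.0]]
contact_force: [0.2, 0.8, -1.6]
grip_width: 0.0414
t 19.03 turn [-0.003, 0.001, 0.0] shift [-3.2, 6.8, 145.5] j [-0.8, 0.18, 1.63, 0.0, 1.33, 0.58] w 41.4
```

View pics/w9.png

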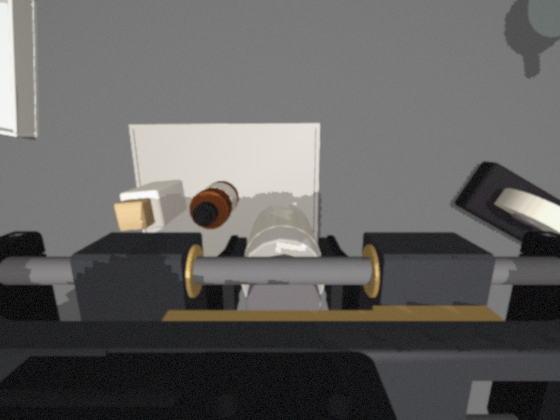

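The round bottle hangs over the mat's far end, and the dropper at (213,205) is clear of the fingers. Lowering.

```bash
python3 -m creep '[[[0,0,0],[-1,4,35],30],[[0,0,0],[-2,6,70],30],[[0,0,0],[-2,6,100],30],[[0,0,0],[-2,6,122],30],[[0,0,0],[-2,6,134],30],[[0,0,0],[-2,6,139],30],[[0,0,0],[-2,6,140],30],[[0,0,0],[-2,6,140],30]]'; python3 plan.py 466 -380 71.2 -1.384
```

```text
clock: 19.75
tcp_pos: [0.4689, -0.3811, 0.0798]
tcp_rot: [[0.983, 0.186, 0.001], [0.186, -0.983, -0.001], [0.001, 0.001, -1.0]]
contact_force: [0.3, -0.1, -0.8]
grip_width: 0.0417
t 19.75 turn [0.001, -0.001, 0.0] shift [-2.6, -1.7, 8.6] j [-0.81, 0.34, 1.71, 0.0, 1.08, 0.57] w 41.7
```

```bash
python3 -m creep '[[[0,0,0],[0,0,3],30],[[0,0,0],[0,0,5],30],[[0,0,0],[0,0,6.5],30],[[0,0,0],[0,0,7.5],30],[[0,0,0],[0,0,8],30],[[0,0,0],[0,0,8],30],[[0,0,0],[0,0,8],30]]'; python3 plan.py 466 -380 71.2 -1.384
```

```text
clock: 20.33
tcp_pos: [0.4683, -0.3812, 0.0712]
tcp_rot: [[0.983, 0.185, 0.0], [0.185, -0.983, -0.0], [0.0, 0.001, -1.0]]
contact_force: [-0.6, 1.4, 3.5]
grip_width: 0.0417
t 20.33 turn [0.001, -0.0, -0.0] shift [-2.0, -1.6, -0.0] j [-0.81, 0.35, 1.72, 0.0, 1.07, 0.57] w 41.7
```

```bash
python3 -m creep '[[[0,0,0],[0,0,0],64],[[0,0,0],[0,0,0],64],[[0,0,0],[0,0,0],64],[[0,0,0],[0,0,0],64],[[0,0,0],[0,0,-30],64],[[0,0,0],[0,0,-70],64],[[0,0,0],[0,0,-110],64],[[0,0,0],[0,0,-145],64]]'; python3 plan.py 521 326 215 -1.39
python3 - <<'E'
from h import *
p=snap('scene');save(p,'c10');crop(p,110,120,120,110,5,'c10c')
p=snap('side');save(p,'s10')
E
```

```text
clock: 21.0
tcp_pos: [0.4681, -0.381, 0.2177]
tcp_rot: [[0.983, 0.185, 0.001], [0.185, -0.983, -0.001], [0.0, 0.001, -1.0]]
contact_force: [1.5, -1.2, -0.0]
grip_width: 0.0634
t 21.0 turn [0.001, -0.0, 0.006] shift [183.0, -685.0, 2.4] j [-0.81, 0.19, 1.62, 0.0, 1.33, 0.57] w 63.4
```

View pics/c10c.png

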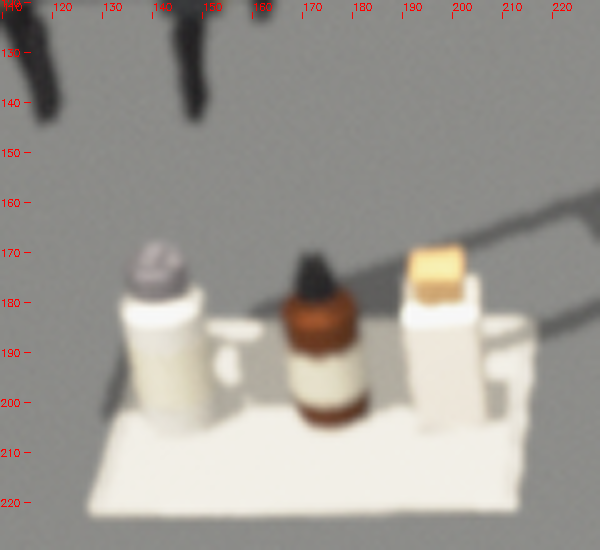

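View pics/s10.png

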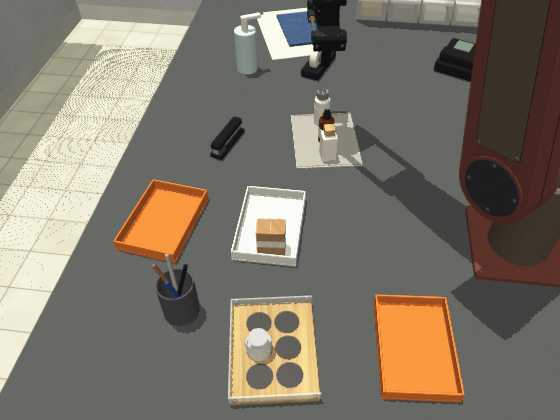

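All three bottles stand on the mat (scene feet at (145,204), (175,203) and (201,205)), and the jar at side (259,343) is now free. Going to the jar.

```bash
python3 -m creep '[[[0,0,0],[9,-35,0],87],[[0,0,0],[19,-72,0],87],[[0,0,0],[29,-110,0],87],[[0,0,0],[40,-148,0],87],[[0,0,0],[50,-186,0],87],[[0,0,0],[60,-224,0],87],[[0,0,0],[70,-262,0],87],[[0,0,0],[80,-300,0],87]]' && python3 -m creep '[[[0,0,0],[10,-38,0],87],[[0,0,0],[20,-76,0],87],[[0,0,0],[30,-114,0],87],[[0,0,0],[41,-152,0],87],[[0,0,0],[51,-190,0],87],[[0,0,0],[61,-228,0],87],[[0,0,0],[71,-266,0],87],[[0,0,0],[81,-302,0],87]]';  python3 plan.py 521 326 200 -1.39
```

```text
clock: 21.77
tcp_pos: [0.4907, -0.0695, 0.2151]
tcp_rot: [[0.983, 0.185, 0.0], [0.185, -0.983, 0.0], [0.0, -0.0, -1.0]]
contact_force: [0.3, 0.3, -0.7]
grip_width: 0.0871
clock: 22.43
tcp_pos: [0.5142, 0.2426, 0.215]
tcp_rot: [[0.983, 0.186, -0.0], [0.186, -0.983, 0.0], [-0.0, -0.0, -1.0]]
contact_force: [0.9, -0.3, -0.0]
grip_width: 0.0869
t 22.43 turn [-0.0, 0.0, 0.006] shift [22.1, -80.6, 15.0] j [0.3, 0.11, 1.71, 0.0, 1.32, 1.69] w 86.9
```

```bash
python3 -m creep '[[[0,0,0],[10,-36,5],87],[[0,0,0],[18,-63,10],87],[[0,0,0],[22,-77,15],87],[[0,0,0],[22,-77,15],87],[[0,0,0],[22,-77,15],87],[[0,0,0],[22,-77,15],87]]';  python3 plan.py 521 326 50 -1.39
python3 - <<'E'
from h import *
p=snap('wrist');save(p,'w11');crop(p,180,80,210,170,3.8,'w11c')
E
```

```text
clock: 22.93
tcp_pos: [0.522, 0.319, 0.2001]
tcp_rot: [[0.983, 0.185, -0.001], [0.185, -0.983, -0.001], [-0.001, 0.001, -1.0]]
contact_force: [-0.1, -0.0, 0.4]
grip_width: 0.0868
t 22.93 turn [0.001, 0.001, 0.005] shift [0.4, -7.3, 150.1] j [0.42, 0.23, 1.61, -0.0, 1.31, 1.81] w 86.8
```

View pics/w11c.png

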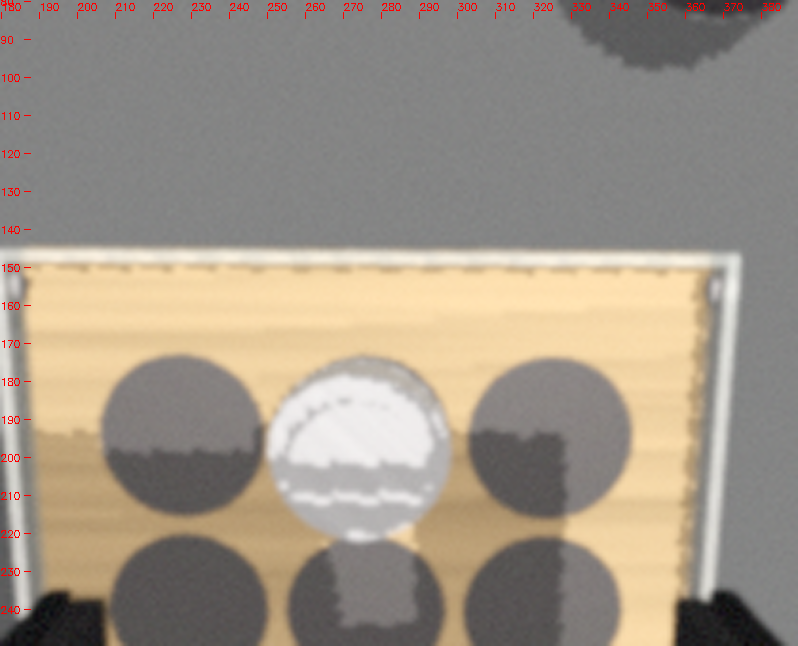

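Run:
```python
from h import *
p=load('w11');print(back(p,[(271.5,196.5)],.06)*1e3,back(p,[(224,194),(322.5,194.5)],.014)*1e3)
```

```text
[[530.88030129 330.08291859  60.        ]] [[514.28185939 382.57290906  14.        ]
 [534.10533859 274.2700609   14.        ]]
```

Run:
```python
from h import *
p=load('s10');crop(p,225,295,100,105,6,'s10j')
```

```text
(no output)
```

View pics/s10j.png

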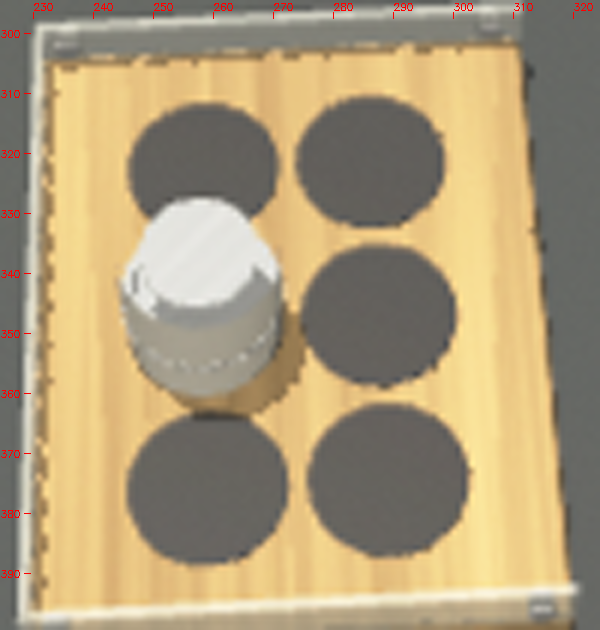

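```bash
python3 plan.py 526 329 50 -1.39
```

```text
t 22.98 turn [0.001, 0.0, 0.004] shift [5.6, -9.4, 150.5] j [0.42, 0.23, 1.61, -0.0, 1.31, 1.81] w 87.0
```

```bash
python3 -m creep '[[[0,0,0],[2,-4,38],87],[[0,0,0],[5,-9,76],87],[[0,0,0],[5,-9,106],87],[[0,0,0],[5,-9,128],87],[[0,0,0],[5,-9,141],87],[[0,0,0],[5,-9,148],87],[[0,0,0],[5,-9,149],87],[[0,0,0],[5,-9,149],87]]' && python3 -m creep '[[[0,0,0],[0,0,0],87],[[0,0,0],[0,0,0],40],[[0,0,0],[0,0,0],40],[[0,0,0],[0,0,0],40],[[0,0,0],[0,0,0],40],[[0,0,0],[0,0,0],40],[[0,0,0],[0,0,0],40]]' 20
python3 - <<'E'
from h import *
p=snap('side');save(p,'s12');crop(p,190,250,150,150,4,'s12c')
E
```

```text
clock: 23.65
tcp_pos: [0.5263, 0.3298, 0.0528]
tcp_rot: [[0.983, 0.185, 0.002], [0.185, -0.983, 0.001], [0.002, -0.0, -1.0]]
contact_force: [-0.8, -0.3, 0.4]
grip_width: 0.087
clock: 24.23
tcp_pos: [0.5252, 0.3301, 0.0516]
tcp_rot: [[0.983, 0.185, -0.0], [0.185, -0.983, 0.0], [0.0, -0.0, -1.0]]
contact_force: [-0.5, -0.2, 0.7]
grip_width: 0.0554
```

View pics/s12c.png

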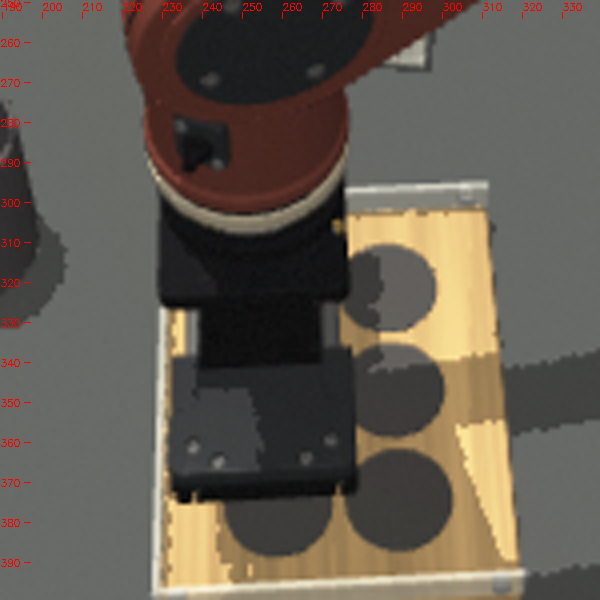

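Fingers are still closing (55.4 mm). I'll let them finish.

```bash
python3 -m creep '[[[0,0,0],[0,0,0],40],[[0,0,0],[0,0,0],40],[[0,0,0],[0,0,0],40],[[0,0,0],[0,0,0],40]]' 20
```

```text
clock: 24.62
tcp_pos: [0.5253, 0.3299, 0.0516]
tcp_rot: [[0.983, 0.185, -0.0], [0.185, -0.983, -0.0], [-0.0, 0.0, -1.0]]
contact_force: [-0.7, -0.8, 1.5]
grip_width: 0.0493
```

```bash
python3 -m creep '[[[0,0,0],[0,0,-15],40],[[0,0,0],[0,0,-45],40],[[0,0,0],[0,0,-85],40],[[0,0,0],[0,0,-120],40],[[0,0,0],[0,0,-130],40],[[0,0,0],[0,0,-130],40]]'; python3 plan.py 550 -22 182 0.01
```

```text
clock: 25.12
tcp_pos: [0.5276, 0.3312, 0.1862]
tcp_rot: [[0.983, 0.185, 0.007], [0.185, -0.983, 0.004], [0.008, -0.002, -1.0]]
contact_force: [0.3, -0.7, 0.1]
grip_width: 0.0491
t 25.12 turn [0.004, -0.008, -1.394] shift [-43.6, 351.3, 3.1] j [0.43, 0.26, 1.6, 0.0, 1.28, 1.82] w 49.1
```

```bash
python3 -m creep '[[[0,0,-0.06],[-2,15,0],40],[[0,0,-0.16],[-5,40,0],40],[[0,0,-0.27],[-9,70,0],40],[[0,0,-0.38],[-13,103,0],40],[[0,0,-0.49],[-17,136,0],40],[[0,0,-0.6],[-21,169,0],40],[[0,0,-0.71],[-25,202,0],40],[[0,0,-0.82],[-29,234,0],40]]'; python3 plan.py 550 -22 182 0.01
```

```text
clock: 25.78
tcp_pos: [0.5385, 0.0931, 0.1787]
tcp_rot: [[0.53, 0.848, -0.004], [0.848, -0.53, -0.0], [-0.002, -0.003, -1.0]]
contact_force: [-0.4, 0.1, -2.5]
grip_width: 0.0492
t 25.78 turn [-0.004, 0.001, -0.569] shift [-91.5, 70.8, -3.3] j [0.03, 0.1, 1.8, 0.0, 1.25, 0.59] w 49.2
```

```bash
python3 -m creep '[[[0,0,-0.11],[-24,19,-3],40],[[0,0,-0.22],[-48,37,-3],40],[[0,0,-0.33],[-68,53,-3],40],[[0,0,-0.44],[-82,63,-3],40],[[0,0,-0.53],[-89,69,-3],40],[[0,0,-0.57],[-89,69,-3],40],[[0,0,-0.57],[-89,69,-3],40],[[0,0,-0.57],[-89,69,-3],40]]'; python3 plan.py 550 -22 45 0.01;python3 - <<'E'
from h import *
p=snap('side');save(p,'s13');crop(p,190,100,150,150,4,'s13c')
p=snap('wrist');save(p,'w13')
E
```

```text
clock: 26.45
tcp_pos: [0.5496, -0.0173, 0.1823]
tcp_rot: [[-0.004, 1.0, -0.003], [1.0, 0.004, 0.001], [0.001, -0.003, -1.0]]
contact_force: [-0.2, -0.1, -1.3]
grip_width: 0.0492
t 26.45 turn [-0.003, -0.001, -0.006] shift [-4.8, 0.8, 137.3] j [-0.17, 0.1, 1.79, 0.0, 1.26, -0.18] w 49.2
```

View pics/s13c.png

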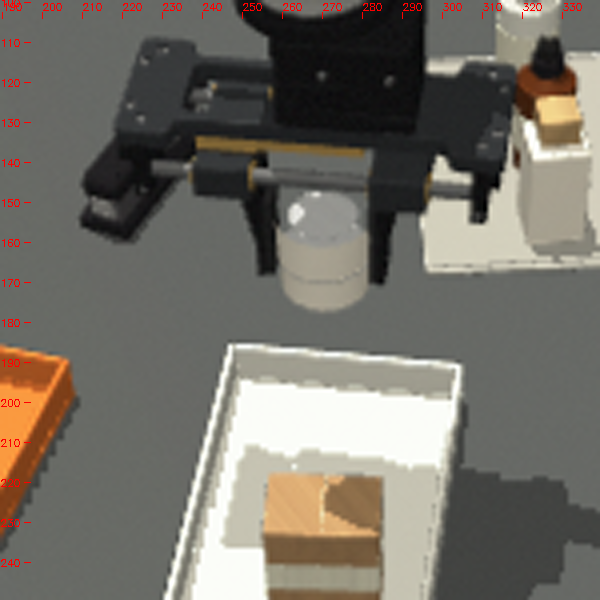

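View pics/w13.png

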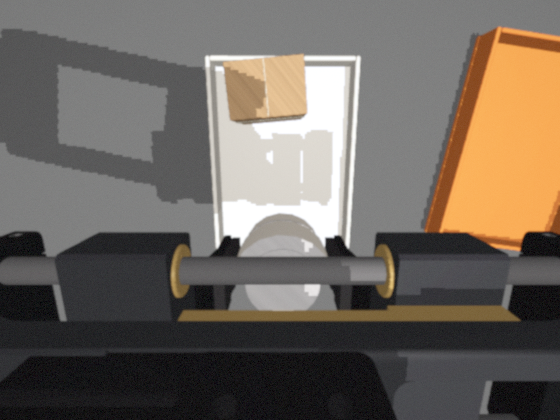

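The jar hangs upright, centred over the free half of the white tray, and the carton at (268,88) in the wrist view is clear. Lowering.

```bash
python3 -m creep '[[[0,0,0],[-3,0,33],40],[[0,0,0],[-4,0,66],40],[[0,0,0],[-4,0,95],40],[[0,0,0],[-4,0,116],40],[[0,0,0],[-4,0,127],40],[[0,0,0],[-4,0,131],40],[[0,0,0],[-4,0,132],40],[[0,0,0],[-4,0,132],40]]'; python3 plan.py 550 -22 41.8 0.01
```

```text
clock: 27.22
tcp_pos: [0.5518, -0.0214, 0.0536]
tcp_rot: [[-0.006, 1.0, 0.002], [1.0, 0.006, -0.0], [-0.0, 0.002, -1.0]]
contact_force: [0.7, -0.1, 0.3]
grip_width: 0.0492
t 27.22 turn [0.002, 0.0, -0.004] shift [-0.6, -1.8, 11.8] j [-0.18, 0.27, 1.86, 0.0, 1.01, -0.19] w 49.2
```

```bash
python3 -m creep '[[[0,0,0],[0,-2,4],40],[[0,0,0],[0,-2,7],40],[[0,0,0],[0,-2,9],40],[[0,0,0],[0,-2,10],40],[[0,0,0],[0,-2,10.5],40],[[0,0,0],[0,-2,10.5],40],[[0,0,0],[0,-2,10.5],40]]'; python3 plan.py 550 -22 41.8 0.01
```

```text
clock: 27.8
tcp_pos: [0.5489, -0.0215, 0.0421]
tcp_rot: [[-0.006, 1.0, 0.0], [1.0, 0.006, -0.0], [-0.0, 0.0, -1.0]]
contact_force: [-0.8, 0.2, -1.1]
grip_width: 0.0493
t 27.8 turn [0.0, 0.0, -0.004] shift [-0.5, 1.0, 0.3] j [-0.18, 0.29, 1.87, 0.0, 0.99, -0.19] w 49.3
```

```bash
python3 -m creep '[[[0,0,0],[0,0,0.6],40],[[0,0,0],[0,0,1.2],40],[[0,0,0],[0,0,1.2],40],[[0,0,0],[0,0,1.2],40]]' && python3 -m creep '[[[0,0,0],[0,0,0],66],[[0,0,0],[0,0,0],66],[[0,0,0],[0,0,0],66],[[0,0,0],[0,0,0],66],[[0,0,0],[0,0,-15],66],[[0,0,0],[0,0,-50],66],[[0,0,0],[0,0,-90],66],[[0,0,0],[0,0,-130],66]]'
python3 - <<'E'
from h import *
p=snap('side');save(p,'s14');crop(p,190,100,150,170,3.5,'s14c')
E
```

```text
clock: 28.13
tcp_pos: [0.5491, -0.0215, 0.0415]
tcp_rot: [[-0.006, 1.0, 0.0], [1.0, 0.006, -0.0], [-0.0, 0.0, -1.0]]
contact_force: [-3.7, 0.5, 5.9]
grip_width: 0.0493
clock: 28.8
tcp_pos: [0.5479, -0.0213, 0.1712]
tcp_rot: [[-0.006, 1.0, -0.002], [1.0, 0.006, 0.001], [0.001, -0.002, -1.0]]
contact_force: [-0.1, -0.3, 0.0]
grip_width: 0.0658
```

View pics/s14c.png

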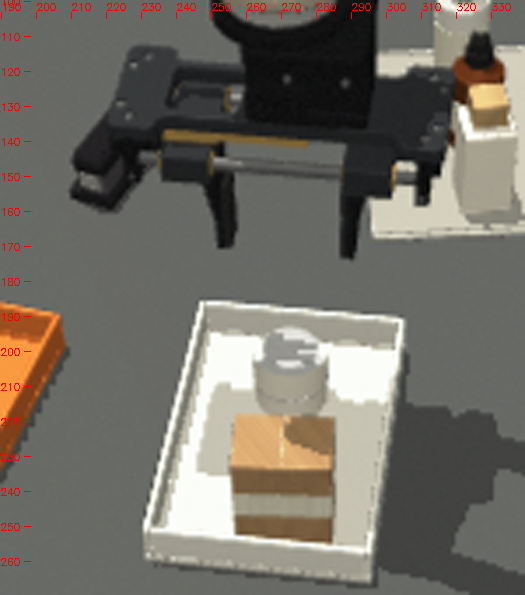

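The jar stands upright in the order tray at (273,202), behind the untouched carton. Now I'll return the square bottle.

```bash
python3 plan.py 439 -237.7 215 0.2733
```

```text
t 28.85 turn [0.011, 0.004, -0.267] shift [-215.0, -115.0, -34.6] j [-0.18, 0.1, 1.79, 0.0, 1.24, -0.19] w 66.0
```

```bash
python3 -m creep '[[[0,0,-0.05],[-10,-5,-38],66],[[0,0,-0.1],[-45,-24,-38],66],[[0,0,-0.15],[-80,-43,-38],66],[[0,0,-0.2],[-115,-61,-38],66],[[0,0,-0.267],[-150,-80,-38],66],[[0,0,-0.267],[-182,-97,-38],66],[[0,0,-0.267],[-205,-110,-38],66],[[0,0,-0.267],[-212,-114,-38],66]]'; python3 -m creep '[[[0,0,0],[0,0,0],66],[[0,0,0],[0,0,0],66]]'; python3 plan.py 439 -237.7 69.2 0.2733;  python3 - <<'E'
from h import *
p=snap('wrist');save(p,'w15')
E
```

```text
clock: 29.52
tcp_pos: [0.4344, -0.2372, 0.2087]
tcp_rot: [[-0.266, 0.964, -0.0], [0.964, 0.266, -0.001], [-0.001, -0.001, -1.0]]
contact_force: [-0.0, -0.3, -0.4]
grip_width: 0.066
clock: 29.68
tcp_pos: [0.4362, -0.2339, 0.2087]
tcp_rot: [[-0.268, 0.963, 0.0], [0.963, 0.268, 0.001], [0.001, 0.0, -1.0]]
contact_force: [-0.2, 0.6, -0.3]
grip_width: 0.066
t 29.68 turn [0.0, -0.001, -0.002] shift [-4.5, 1.6, 139.5] j [-0.65, -0.06, 1.9, 0.0, 1.3, -0.92] w 66.0
```

View pics/w15.png

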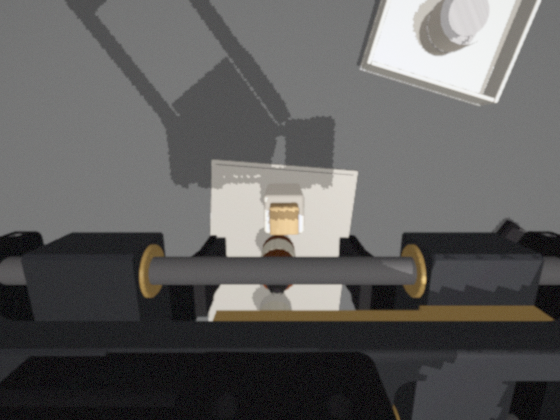

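Square bottle is at (285,213), centred and aligned. Going down and gripping.

```bash
python3 -m creep '[[[0,0,0],[-3,1,36],66],[[0,0,0],[-4,2,72],66],[[0,0,0],[-4,2,102],66],[[0,0,0],[-4,2,124],66],[[0,0,0],[-4,2,135],66],[[0,0,0],[-4,2,139],66],[[0,0,0],[-4,2,139],66],[[0,0,0],[-4,2,139],66]]'; python3 -m creep '[[[0,0,0],[0,0,0],66],[[0,0,0],[0,0,0],66]]'; python3 plan.py 439 -237.7 69.2 0.2733
```

```text
clock: 30.4
tcp_pos: [0.4403, -0.2375, 0.0711]
tcp_rot: [[-0.27, 0.963, 0.002], [0.963, 0.27, -0.001], [-0.002, 0.001, -1.0]]
contact_force: [0.5, 0.2, -0.0]
grip_width: 0.0658
clock: 30.57
tcp_pos: [0.4402, -0.2381, 0.0715]
tcp_rot: [[-0.269, 0.963, 0.002], [0.963, 0.269, -0.002], [-0.002, 0.002, -1.0]]
contact_force: [-0.3, -0.3, 0.3]
grip_width: 0.0658
t 30.57 turn [0.002, 0.002, -0.001] shift [0.7, -1.1, 2.3] j [-0.65, 0.13, 1.99, 0.0, 1.02, -0.93] w 65.8
```

```bash
python3 -m creep '[[[0,0,0],[0,-1,2],66],[[0,0,0],[0,-1,2],30],[[0,0,0],[0,-1,2],30],[[0,0,0],[0,-1,2],30],[[0,0,0],[0,-1,2],30],[[0,0,0],[0,-1,2],30],[[0,0,0],[0,-1,2],30],[[0,0,0],[0,-1,2],30]]' 20 && python3 -m creep '[[[0,0,0],[0,0,-15],30],[[0,0,0],[0,0,-45],30],[[0,0,0],[0,0,-85],30],[[0,0,0],[0,0,-125],30],[[0,0,0],[0,0,-146],30],[[0,0,0],[0,0,-146],30]]'; python3 plan.py 531.9 273.5 215 .2733
```

```text
clock: 31.23
tcp_pos: [0.4381, -0.2377, 0.0679]
tcp_rot: [[-0.269, 0.963, 0.0], [0.963, 0.269, -0.0], [-0.0, 0.0, -1.0]]
contact_force: [-0.4, -1.1, -0.5]
grip_width: 0.0379
clock: 31.73
tcp_pos: [0.4408, -0.2397, 0.2201]
tcp_rot: [[-0.269, 0.963, 0.008], [0.963, 0.269, -0.006], [-0.008, 0.006, -1.0]]
contact_force: [1.0, -0.5, -0.1]
grip_width: 0.0383
t 31.73 turn [0.006, 0.008, -0.001] shift [469.7, 225.9, 2.6] j [-0.66, -0.06, 1.88, -0.0, 1.31, -0.93] w 38.3
```

```bash
python3 -m creep '[[[0,0,0],[15,7,0],30],[[0,0,0],[45,22,0],30],[[0,0,0],[80,38,0],30],[[0,0,0],[115,55,0],30],[[0,0,0],[150,72,0],30],[[0,0,0],[185,89,0],30],[[0,0,0],[220,106,0],30],[[0,0,0],[255,123,0],30]]' && python3 plan.py 531.9 273.5 215 .2733
```

```text
clock: 32.4
tcp_pos: [0.487, 0.043, 0.2123]
tcp_rot: [[-0.269, 0.963, -0.002], [0.963, 0.269, 0.0], [0.001, -0.002, -1.0]]
contact_force: [-0.2, -0.7, -0.8]
grip_width: 0.0379
t 32.4 turn [-0.002, -0.001, -0.001] shift [210.0, 105.3, -2.7] j [-0.07, -0.08, 1.91, -0.0, 1.31, -0.35] w 37.9
```

```bash
python3 -m creep '[[[0,0,0],[33,16,-2],30],[[0,0,0],[68,33,-2],30],[[0,0,0],[103,51,-2],30],[[0,0,0],[138,69,-2],30],[[0,0,0],[168,84,-2],30],[[0,0,0],[192,96,-2],30],[[0,0,0],[205,103,-2],30],[[0,0,0],[207,104,-2],30]]' && python3 -m creep '[[[0,0,0],[0,0,0],30],[[0,0,0],[0,0,0],30],[[0,0,0],[0,0,0],30]]' && python3 plan.py 531.9 273.5 79 .2733
```

```text
clock: 33.07
tcp_pos: [0.5316, 0.2705, 0.2141]
tcp_rot: [[-0.272, 0.962, -0.002], [0.962, 0.272, -0.0], [0.0, -0.002, -1.0]]
contact_force: [-0.2, -0.6, -1.2]
grip_width: 0.0378
clock: 33.32
tcp_pos: [0.5322, 0.2668, 0.2154]
tcp_rot: [[-0.268, 0.963, -0.001], [0.963, 0.268, -0.001], [-0.001, -0.001, -1.0]]
contact_force: [-0.2, -0.4, -1.7]
grip_width: 0.0379
t 33.32 turn [-0.001, 0.001, -0.002] shift [6.6, 1.7, 136.4] j [0.33, 0.18, 1.64, -0.0, 1.33, 0.06] w 37.9
```

```bash
python3 -m creep '[[[0,0,0],[3,1,33],30],[[0,0,0],[6,2,66],30],[[0,0,0],[6,2,95],30],[[0,0,0],[6,2,115],30],[[0,0,0],[6,2,126],30],[[0,0,0],[6,2,131],30],[[0,0,0],[6,2,131],30],[[0,0,0],[6,2,131],30]]' && python3 plan.py 531.9 273.5 79 .2733
```

```text
clock: 33.98
tcp_pos: [0.5337, 0.2746, 0.0862]
tcp_rot: [[-0.269, 0.963, 0.002], [0.963, 0.269, 0.001], [0.0, 0.002, -1.0]]
contact_force: [0.0, 0.7, -0.1]
grip_width: 0.0378
t 33.98 turn [0.002, -0.0, -0.001] shift [-0.5, -2.0, 7.2] j [0.34, 0.32, 1.72, -0.0, 1.09, 0.07] w 37.8
```

```bash
python3 -m creep '[[[0,0,0],[0,-2,3],30],[[0,0,0],[0,-2,4.5],30],[[0,0,0],[0,-2,5.5],30],[[0,0,0],[0,-2,6.5],30],[[0,0,0],[0,-2,6.5],30],[[0,0,0],[0,-2,6.5],30]]' && python3 plan.py 531.9 273.5 79 .2733
```

```text
clock: 34.48
tcp_pos: [0.5311, 0.2744, 0.0789]
tcp_rot: [[-0.269, 0.963, 0.001], [0.963, 0.269, 0.0], [0.0, 0.001, -1.0]]
contact_force: [-0.3, -0.3, 1.1]
grip_width: 0.0378
t 34.48 turn [0.001, -0.0, -0.001] shift [-1.1, 0.6, -0.1] j [0.34, 0.33, 1.73, 0.0, 1.08, 0.07] w 37.8
```

Contact at 78.9, as predicted. Releasing and rising, then on to the dropper.

```bash
python3 -m creep '[[[0,0,0],[0,0,0],64],[[0,0,0],[0,0,0],64],[[0,0,0],[0,0,0],64],[[0,0,0],[0,0,0],64],[[0,0,0],[0,0,-30],64],[[0,0,0],[0,0,-70],64],[[0,0,0],[0,0,-110],64],[[0,0,0],[0,0,-137],64]]'; python3 plan.py 450.8 -307.4 215 .173
python3 - <<'E'
from h import *
p=snap('side');save(p,'s16');crop(p,190,250,150,150,4,'s16c')
E
```

```text
clock: 35.15
tcp_pos: [0.5317, 0.2746, 0.2193]
tcp_rot: [[-0.269, 0.963, 0.004], [0.963, 0.269, 0.001], [0.0, 0.004, -1.0]]
contact_force: [0.7, 0.5, 0.2]
grip_width: 0.0642
t 35.15 turn [0.004, -0.001, 0.1] shift [-538.7, -234.7, 3.3] j [0.34, 0.18, 1.63, 0.0, 1.33, 0.07] w 64.2
```

View pics/s16c.png

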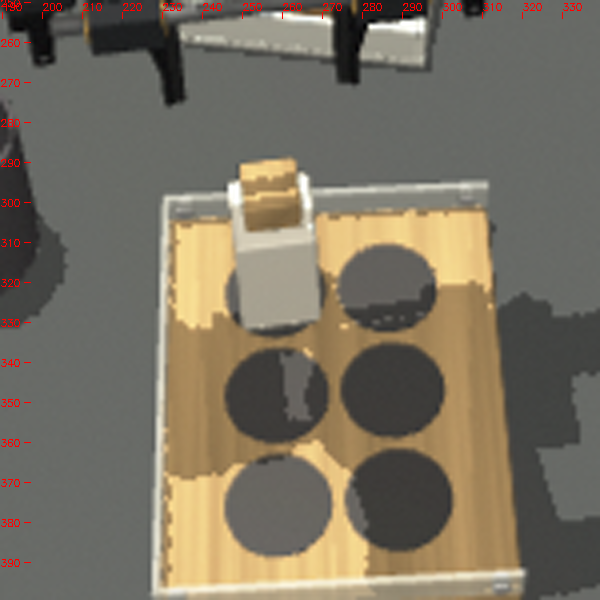

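The square bottle is back on its disc at (258,331), within about 2 px of its original foot (259,329). Next the dropper.

```bash
python3 -m creep '[[[0,0,0.05],[-30,-13,0],64],[[0,0,0.1],[-64,-28,0],64],[[0,0,0.1],[-98,-43,0],64],[[0,0,0.1],[-133,-58,0],64],[[0,0,0.1],[-168,-73,0],64],[[0,0,0.1],[-203,-88,0],64],[[0,0,0.1],[-238,-104,0],64],[[0,0,0.1],[-273,-119,0],64]]'; python3 plan.py 450.8 -307.4 215 .173
```

```text
clock: 35.87
tcp_pos: [0.4888, -0.0224, 0.2152]
tcp_rot: [[-0.172, 0.985, 0.0], [0.985, 0.172, -0.0], [-0.0, 0.0, -1.0]]
contact_force: [0.7, 0.2, 0.4]
grip_width: 0.0641
t 35.87 turn [0.0, 0.0, -0.0] shift [-274.2, -86.5, 0.2] j [-0.21, -0.08, 1.91, -0.0, 1.32, -0.38] w 64.1
```

```bash
python3 -m creep '[[[0,0,0],[-38,-12,0],64],[[0,0,0],[-76,-24,0],64],[[0,0,0],[-114,-36,0],64],[[0,0,0],[-152,-48,0],64],[[0,0,0],[-190,-60,0],64],[[0,0,0],[-228,-72,0],64],[[0,0,0],[-260,-82,0],64],[[0,0,0],[-273,-86,0],64]]'; python3 -m creep '[[[0,0,0],[0,0,0],64],[[0,0,0],[0,0,0],64]]'; python3 plan.py 450.8 -307.4 69.6 .173;python3 - <<'E'
from h import *
p=snap('wrist');save(p,'w17')
E
```

```text
clock: 36.53
tcp_pos: [0.4506, -0.3086, 0.2152]
tcp_rot: [[-0.169, 0.986, -0.0], [0.986, 0.169, -0.002], [-0.002, -0.0, -1.0]]
contact_force: [0.1, -0.8, 0.8]
grip_width: 0.0639
clock: 36.7
tcp_pos: [0.4515, -0.3044, 0.2148]
tcp_rot: [[-0.17, 0.985, -0.001], [0.985, 0.17, 0.001], [0.001, -0.0, -1.0]]
contact_force: [0.3, 1.0, -0.1]
grip_width: 0.0643
t 36.7 turn [-0.0, -0.001, -0.002] shift [-3.0, -1.1, 145.2] j [-0.74, 0.06, 1.77, 0.0, 1.32, -0.91] w 64.3
```

View pics/w17.png

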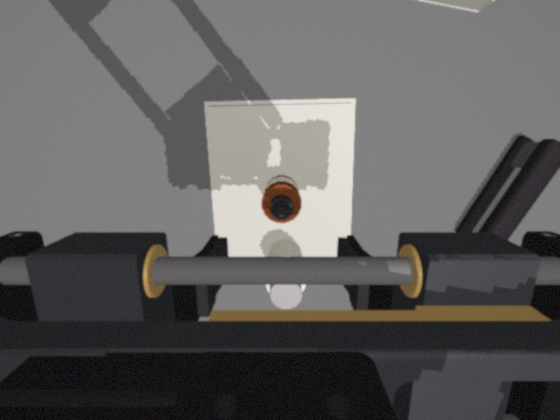

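Dropper teat is at (281,207), on the jaw centre. Down and grip.

```bash
python3 -m creep '[[[0,0,0],[-2,0,36],64],[[0,0,0],[-3,-1,72],64],[[0,0,0],[-3,-1,104],64],[[0,0,0],[-3,-1,127],64],[[0,0,0],[-3,-1,139],64],[[0,0,0],[-3,-1,145],64],[[0,0,0],[-3,-1,146],64],[[0,0,0],[-3,-1,146],64]]' && python3 -m creep '[[[0,0,0],[0,0,0],64],[[0,0,0],[0,0,0],30],[[0,0,0],[0,0,0],30],[[0,0,0],[0,0,0],30],[[0,0,0],[0,0,0],30],[[0,0,0],[0,0,0],30],[[0,0,0],[0,0,0],30]]' 20; python3 plan.py 450.8 -307.4 69.6 .173
```

```text
clock: 37.42
tcp_pos: [0.4523, -0.3076, 0.0705]
tcp_rot: [[-0.173, 0.985, 0.001], [0.985, 0.173, -0.001], [-0.001, 0.001, -1.0]]
contact_force: [0.3, -0.1, 0.2]
grip_width: 0.0639
clock: 38.0
tcp_pos: [0.4514, -0.3079, 0.0696]
tcp_rot: [[-0.172, 0.985, 0.0], [0.985, 0.172, -0.0], [-0.0, 0.0, -1.0]]
contact_force: [0.1, -1.4, 2.2]
grip_width: 0.0397
t 38.0 turn [0.0, 0.0, -0.001] shift [0.6, -0.5, 0.0] j [-0.74, 0.24, 1.87, -0.0, 1.04, -0.92] w 39.7
```

```bash
python3 -m creep '[[[0,0,0],[0,0,-15],30],[[0,0,0],[0,0,-45],30],[[0,0,0],[0,0,-85],30],[[0,0,0],[0,0,-125],30],[[0,0,0],[0,0,-146],30],[[0,0,0],[0,0,-146],30]]' && python3 -m creep '[[[0,0,0],[15,4,0],30],[[0,0,0],[45,12,0],30],[[0,0,0],[80,22,0],30],[[0,0,0],[118,32,0],30],[[0,0,0],[156,42,0],30],[[0,0,0],[194,53,0],30],[[0,0,0],[232,63,0],30],[[0,0,0],[270,73,0],30]]'; python3 plan.py 511.4 374.8 215 .173
```

```text
clock: 38.5
tcp_pos: [0.4539, -0.3099, 0.2219]
tcp_rot: [[-0.172, 0.985, 0.008], [0.985, 0.172, -0.007], [-0.008, 0.007, -1.0]]
contact_force: [0.8, -1.0, -0.6]
grip_width: 0.0395
clock: 39.17
tcp_pos: [0.475, -0.0264, 0.2129]
tcp_rot: [[-0.172, 0.985, -0.004], [0.985, 0.172, 0.001], [0.002, -0.003, -1.0]]
contact_force: [1.2, -0.4, -1.4]
grip_width: 0.0394
t 39.17 turn [-0.003, -0.002, -0.001] shift [389.0, 104.7, -1.8] j [-0.22, -0.11, 1.94, 0.0, 1.32, -0.39] w 39.4
```

```bash
python3 -m creep '[[[0,0,0],[37,10,-2],30],[[0,0,0],[75,20,-2],30],[[0,0,0],[113,30,-2],30],[[0,0,0],[151,41,-2],30],[[0,0,0],[189,51,-2],30],[[0,0,0],[227,61,-2],30],[[0,0,0],[265,71,-2],30],[[0,0,0],[303,82,-2],30]]' && python3 plan.py 511.4 374.8 215 .173
```

```text
clock: 39.83
tcp_pos: [0.5032, 0.2855, 0.2145]
tcp_rot: [[-0.172, 0.985, -0.004], [0.985, 0.172, -0.001], [-0.001, -0.005, -1.0]]
contact_force: [1.1, 0.1, -0.7]
grip_width: 0.0394
t 39.83 turn [-0.005, 0.001, 0.0] shift [86.6, 23.4, -0.7] j [0.38, 0.14, 1.68, 0.0, 1.32, 0.21] w 39.4
```

```bash
python3 -m creep '[[[0,0,0],[32,9,0],30],[[0,0,0],[58,16,0],30],[[0,0,0],[76,21,0],30],[[0,0,0],[86,23,0],30],[[0,0,0],[86,23,0],30],[[0,0,0],[86,23,0],30],[[0,0,0],[86,23,0],30]]' && python3 plan.py 511.4 374.8 80.8 .173
```

```text
clock: 40.42
tcp_pos: [0.513, 0.3709, 0.2163]
tcp_rot: [[-0.171, 0.985, -0.002], [0.985, 0.171, -0.001], [-0.001, -0.002, -1.0]]
contact_force: [-1.1, 0.1, -1.7]
grip_width: 0.0396
t 40.42 turn [-0.002, 0.001, -0.001] shift [4.3, -0.6, 135.5] j [0.5, 0.26, 1.54, -0.0, 1.35, 0.33] w 39.6
```

```bash
python3 -m creep '[[[0,0,0],[2,0,33],30],[[0,0,0],[4,0,66],30],[[0,0,0],[4,0,95],30],[[0,0,0],[4,0,115],30],[[0,0,0],[4,0,125],30],[[0,0,0],[4,0,129],30],[[0,0,0],[4,0,129],30],[[0,0,0],[4,0,129],30]]' && python3 plan.py 511.4 374.8 80.8 .173
```

```text
clock: 41.08
tcp_pos: [0.5139, 0.3762, 0.09]
tcp_rot: [[-0.171, 0.985, 0.002], [0.985, 0.171, 0.001], [0.001, 0.002, -1.0]]
contact_force: [-0.5, 0.4, -1.1]
grip_width: 0.0395
t 41.08 turn [0.002, -0.001, -0.001] shift [-0.9, -2.7, 9.2] j [0.51, 0.4, 1.62, 0.0, 1.12, 0.34] w 39.5
```

```bash
python3 -m creep '[[[0,0,0],[-1,-2,4],30],[[0,0,0],[-1,-2,6],30],[[0,0,0],[-1,-2,7],30],[[0,0,0],[-1,-2,8],30],[[0,0,0],[-1,-2,8.5],30],[[0,0,0],[-1,-2,8.5],30],[[0,0,0],[-1,-2,8.5],30]]' && python3 plan.py 511.4 374.8 80.6 .173
```

```text
clock: 41.67
tcp_pos: [0.5112, 0.375, 0.0806]
tcp_rot: [[-0.172, 0.985, 0.0], [0.985, 0.172, 0.0], [0.0, 0.001, -1.0]]
contact_force: [-1.9, -1.4, 5.3]
grip_width: 0.0396
t 41.67 turn [0.001, -0.0, -0.0] shift [-0.2, 0.2, 0.0] j [0.51, 0.4, 1.63, 0.0, 1.11, 0.34] w 39.6
```

Contact, right on the original grasp pose. Releasing, then the round bottle.

```bash
python3 -m creep '[[[0,0,0],[0,0,0],64],[[0,0,0],[0,0,0],64],[[0,0,0],[0,0,0],64],[[0,0,0],[0,0,0],64],[[0,0,0],[0,0,-30],64],[[0,0,0],[0,0,-70],64],[[0,0,0],[0,0,-110],64],[[0,0,0],[0,0,-137],64]]'; python3 plan.py 468.3 -381.2 215 -1.384
python3 - <<'E'
from h import *
p=snap('side');save(p,'s18');crop(p,190,250,150,150,4,'s18c')
E
```

```text
clock: 42.33
tcp_pos: [0.512, 0.3753, 0.2208]
tcp_rot: [[-0.172, 0.985, 0.003], [0.985, 0.172, 0.002], [0.001, 0.004, -1.0]]
contact_force: [1.0, 0.4, 1.0]
grip_width: 0.0636
t 42.33 turn [0.002, -0.004, 1.557] shift [-737.8, -173.0, 4.2] j [0.51, 0.26, 1.53, -0.0, 1.35, 0.34] w 63.6
```

View pics/s18c.png

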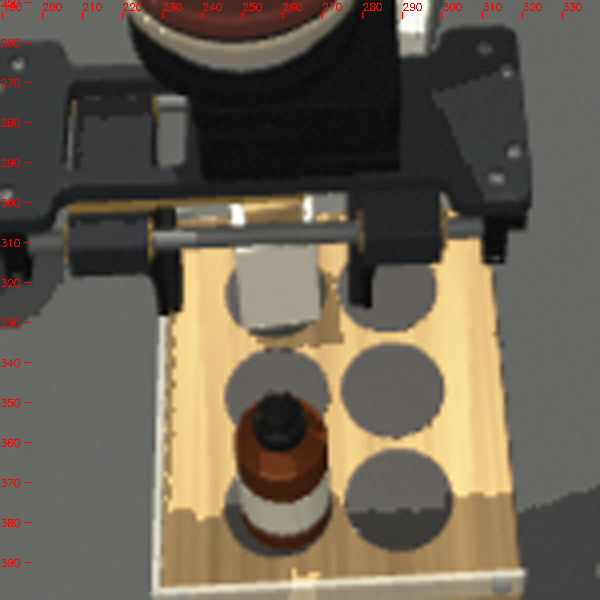

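The dropper is back upright on its disc (teat (258,352), foot (259,386)), matching the start. Going for the round bottle.

```bash
python3 -m creep '[[[0,0,0.08],[-30,-7,4],64],[[0,0,0.16],[-66,-15,4],64],[[0,0,0.26],[-103,-24,4],64],[[0,0,0.36],[-140,-33,4],64],[[0,0,0.46],[-177,-42,4],64],[[0,0,0.56],[-214,-50,4],64],[[0,0,0.66],[-251,-59,4],64],[[0,0,0.76],[-288,-68,4],64]]'; python3 plan.py 468.3 -381.2 215 -1.384
```

```text
clock: 43.05
tcp_pos: [0.493, 0.0777, 0.2125]
tcp_rot: [[0.558, 0.83, 0.0], [0.83, -0.558, -0.0], [0.0, 0.0, -1.0]]
contact_force: [1.1, -0.7, 0.4]
grip_width: 0.064
t 43.05 turn [0.0, -0.0, 0.792] shift [-394.6, 235.6, -2.4] j [-0.0, -0.06, 1.89, -0.0, 1.31, 0.59] w 64.0
```

```bash
python3 -m creep '[[[0,0,0.1],[-32,19,-2],64],[[0,0,0.2],[-64,38,-2],64],[[0,0,0.3],[-96,57,-2],64],[[0,0,0.4],[-128,76,-2],64],[[0,0,0.5],[-160,95,-2],64],[[0,0,0.6],[-192,115,-2],64],[[0,0,0.7],[-224,134,-2],64],[[0,0,0.79],[-256,153,-2],64]]'; python3 plan.py 468.3 -381.2 215 -1.384
```

```text
clock: 43.72
tcp_pos: [0.4785, -0.2204, 0.2146]
tcp_rot: [[0.982, 0.187, 0.0], [0.187, -0.982, -0.0], [0.0, 0.0, -1.0]]
contact_force: [0.8, -0.0, 0.8]
grip_width: 0.064
t 43.72 turn [0.0, -0.0, 0.001] shift [-40.1, 156.0, -0.4] j [-0.58, 0.01, 1.82, 0.0, 1.31, 0.8] w 64.0
```

```bash
python3 -m creep '[[[0,0,0],[-9,36,0],64],[[0,0,0],[-19,73,0],64],[[0,0,0],[-28,108,0],64],[[0,0,0],[-36,137,0],64],[[0,0,0],[-40,153,0],64],[[0,0,0],[-40,155,0],64],[[0,0,0],[-40,155,0],64],[[0,0,0],[-40,155,0],64]]'; python3 plan.py 468.3 -381.2 71.2 -1.384;python3 - <<'E'
from h import *
p=snap('wrist');save(p,'w19')
E
```

```text
clock: 44.38
tcp_pos: [0.4694, -0.3775, 0.2143]
tcp_rot: [[0.981, 0.192, -0.001], [0.192, -0.981, 0.001], [-0.0, -0.001, -1.0]]
contact_force: [-0.2, -0.2, -0.0]
grip_width: 0.0638
t 44.38 turn [-0.001, 0.0, 0.007] shift [-1.8, 3.6, 143.1] j [-0.81, 0.19, 1.62, 0.0, 1.33, 0.57] w 63.8
```

View pics/w19.png

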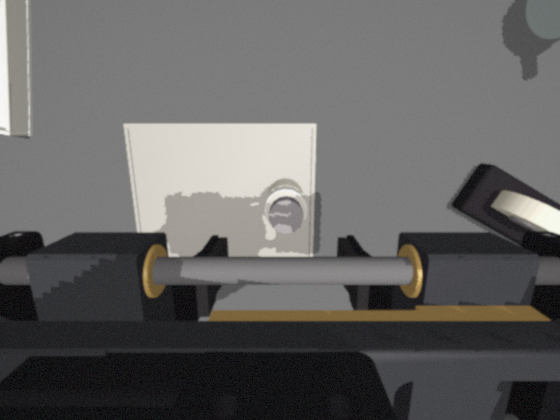

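Round cap at (287,212), about 4 mm off as planned. Correct, descend and grip.

```bash
python3 -m creep '[[[0,0,0],[-1,2,36],64],[[0,0,0],[-1,3,72],64],[[0,0,0],[-1,3,104],64],[[0,0,0],[-1,3,127],64],[[0,0,0],[-1,3,138],64],[[0,0,0],[-1,3,143],64],[[0,0,0],[-1,3,144],64],[[0,0,0],[-1,3,144],64]]' && python3 -m creep '[[[0,0,0],[0,0,0],64],[[0,0,0],[0,0,0],30],[[0,0,0],[0,0,0],30],[[0,0,0],[0,0,0],30],[[0,0,0],[0,0,0],30],[[0,0,0],[0,0,0],30],[[0,0,0],[0,0,0],30]]' 20; python3 plan.py 468.3 -381.2 71.2 -1.384
```

```text
clock: 45.1
tcp_pos: [0.4701, -0.3818, 0.0723]
tcp_rot: [[0.981, 0.193, 0.002], [0.193, -0.981, -0.002], [0.001, 0.002, -1.0]]
contact_force: [0.1, -0.2, -0.2]
grip_width: 0.0639
clock: 45.68
tcp_pos: [0.4692, -0.3816, 0.0712]
tcp_rot: [[0.981, 0.192, 0.0], [0.192, -0.981, -0.0], [0.0, 0.0, -1.0]]
contact_force: [-0.0, 1.2, 2.7]
grip_width: 0.0415
t 45.68 turn [0.0, -0.0, 0.006] shift [-0.8, -0.5, -0.0] j [-0.81, 0.36, 1.71, 0.0, 1.07, 0.56] w 41.5
```

```bash
python3 -m creep '[[[0,0,0],[0,0,-15],30],[[0,0,0],[0,0,-45],30],[[0,0,0],[0,0,-85],30],[[0,0,0],[0,0,-125],30],[[0,0,0],[0,0,-146],30],[[0,0,0],[0,0,-146],30]]' && python3 -m creep '[[[0,0,0],[3,-15,0],30],[[0,0,0],[8,-45,0],30],[[0,0,0],[15,-80,0],30],[[0,0,0],[22,-118,0],30],[[0,0,0],[30,-156,0],30],[[0,0,0],[37,-194,0],30],[[0,0,0],[44,-232,0],30],[[0,0,0],[51,-270,0],30]]'; python3 plan.py 468 317.4 216 -1.384
```

```text
clock: 46.18
tcp_pos: [0.4715, -0.3839, 0.2239]
tcp_rot: [[0.981, 0.192, 0.008], [0.192, -0.981, -0.008], [0.006, 0.009, -1.0]]
contact_force: [1.3, -0.7, -1.3]
grip_width: 0.041
clock: 46.85
tcp_pos: [0.466, -0.1047, 0.2151]
tcp_rot: [[0.981, 0.192, -0.002], [0.192, -0.981, 0.001], [-0.002, -0.001, -1.0]]
contact_force: [1.1, 0.9, -0.8]
grip_width: 0.0415
t 46.85 turn [-0.001, 0.002, 0.006] shift [82.9, -413.9, -0.5] j [-0.39, -0.11, 1.93, 0.0, 1.32, 0.99] w 41.5
```

```bash
python3 -m creep '[[[0,0,0.006],[7,-37,0],30],[[0,0,0.006],[15,-75,0],30],[[0,0,0.006],[23,-113,0],30],[[0,0,0.006],[30,-151,0],30],[[0,0,0.006],[38,-189,0],30],[[0,0,0.006],[46,-227,0],30],[[0,0,0.006],[53,-265,0],30],[[0,0,0.006],[61,-303,0],30]]'; python3 plan.py 468 317.4 216 -1.384
```

```text
clock: 47.52
tcp_pos: [0.4675, 0.2041, 0.2152]
tcp_rot: [[0.982, 0.186, -0.002], [0.186, -0.982, -0.001], [-0.002, 0.0, -1.0]]
contact_force: [0.7, -0.2, -1.7]
grip_width: 0.0413
t 47.52 turn [0.0, 0.002, 0.001] shift [21.6, -111.3, -0.9] j [0.26, -0.03, 1.86, -0.0, 1.32, 1.64] w 41.3
```

```bash
python3 -m creep '[[[0,0,0],[7,-36,0],30],[[0,0,0],[14,-70,0],30],[[0,0,0],[19,-96,0],30],[[0,0,0],[21,-110,0],30],[[0,0,0],[21,-110,0],30],[[0,0,0],[21,-110,0],30],[[0,0,0],[21,-110,0],30]]'; python3 plan.py 468 317.4 82.2 -1.384;python3 - <<'E'
from h import *
p=snap('wrist');save(p,'w20')
E
```

```text
clock: 48.1
tcp_pos: [0.4687, 0.313, 0.2159]
tcp_rot: [[0.983, 0.186, -0.001], [0.186, -0.983, -0.001], [-0.002, 0.001, -1.0]]
contact_force: [0.5, 0.0, -1.2]
grip_width: 0.0415
t 48.1 turn [0.001, 0.002, 0.0] shift [0.3, -4.6, 133.7] j [0.45, 0.1, 1.72, -0.0, 1.32, 1.83] w 41.5
```

View pics/w20.png

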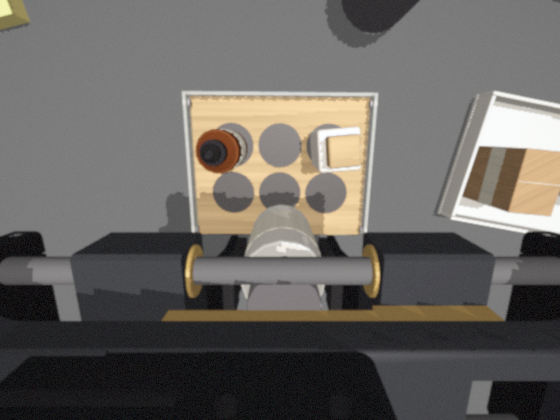

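Dropper (218,150) and square (340,150) are home, and the round bottle hangs over the front-middle disc. Lowering.

```bash
python3 -m creep '[[[0,0,0],[0,-3,33],30],[[0,0,0],[0,-4,66],30],[[0,0,0],[0,-4,94],30],[[0,0,0],[0,-4,113],30],[[0,0,0],[0,-4,123],30],[[0,0,0],[0,-4,127],30],[[0,0,0],[0,-4,127],30],[[0,0,0],[0,-4,127],30]]' && python3 plan.py 468 317.4 82.2 -1.384
```

```text
clock: 48.82
tcp_pos: [0.4694, 0.3183, 0.0912]
tcp_rot: [[0.983, 0.186, 0.002], [0.186, -0.983, 0.001], [0.002, -0.001, -1.0]]
contact_force: [0.5, 0.4, -1.2]
grip_width: 0.0416
t 48.82 turn [-0.001, -0.002, -0.0] shift [-1.5, 0.6, 9.0] j [0.46, 0.25, 1.81, -0.0, 1.08, 1.84] w 41.6
```

```bash
python3 -m creep '[[[0,0,0],[0,0,4],30],[[0,0,0],[0,0,6],30],[[0,0,0],[0,0,7],30],[[0,0,0],[0,0,8],30],[[0,0,0],[0,0,8.3],30],[[0,0,0],[0,0,8.3],30],[[0,0,0],[0,0,8.3],30]]' && python3 plan.py 468 317.4 82.2 -1.384
```

```text
clock: 49.4
tcp_pos: [0.4686, 0.3185, 0.0821]
tcp_rot: [[0.982, 0.186, 0.001], [0.186, -0.982, 0.0], [0.001, -0.0, -1.0]]
contact_force: [-1.0, 0.7, 3.1]
grip_width: 0.0416
t 49.4 turn [-0.0, -0.001, 0.001] shift [-0.8, 1.0, -0.1] j [0.46, 0.26, 1.81, -0.0, 1.07, 1.84] w 41.6
```

Contact. Release, rise, then check from all cameras.

```bash
python3 -m creep '[[[0,0,0],[0,0,0],64],[[0,0,0],[0,0,0],64],[[0,0,0],[0,0,0],64],[[0,0,0],[0,0,0],64],[[0,0,0],[0,0,-30],64],[[0,0,0],[0,0,-70],64],[[0,0,0],[0,0,-110],64],[[0,0,0],[0,0,-150],64]]' && python3 -m creep '[[[0,0,0],[-10,35,-10],64],[[0,0,0],[-20,70,-20],64],[[0,0,0],[-30,105,-30],64],[[0,0,0],[-40,140,-30],64],[[0,0,0],[-50,175,-30],64],[[0,0,0],[-60,205,-30],64],[[0,0,0],[-60,205,-30],64],[[0,0,0],[-60,205,-30],64]]'
python3 - <<'E'
from h import *
p=snap('side');save(p,'s21')
q=snap('scene');save(q,'c21')
a=load('sideA');b=load('sceneA')
def cat(x,y,bx,k,f):
    X,Y,w,h=bx
    im=np.hstack([cv2.resize(cv2.cvtColor(i['color'],cv2.COLOR_RGB2BGR)[Y:Y+h,X:X+w],None,fx=k,fy=k,interpolation=cv2.INTER_CUBIC) for i in(x,y)]);cv2.imwrite(f'pics/{f}.png',im)
cat(a,p,(220,280,110,125),3.6,'cmpS');cat(b,q,(355,180,120,90),3.3,'cmpC')
E
```

```text
clock: 50.07
tcp_pos: [0.4677, 0.318, 0.2327]
tcp_rot: [[0.982, 0.186, -0.001], [0.186, -0.982, -0.001], [-0.001, 0.0, -1.0]]
contact_force: [0.4, 0.1, 0.1]
grip_width: 0.0634
clock: 50.73
tcp_pos: [0.4475, 0.1043, 0.2617]
tcp_rot: [[0.983, 0.183, 0.001], [0.183, -0.983, 0.0], [0.001, -0.0, -1.0]]
contact_force: [0.7, 0.5, -0.2]
grip_width: 0.0641
```

View pics/cmpS.png

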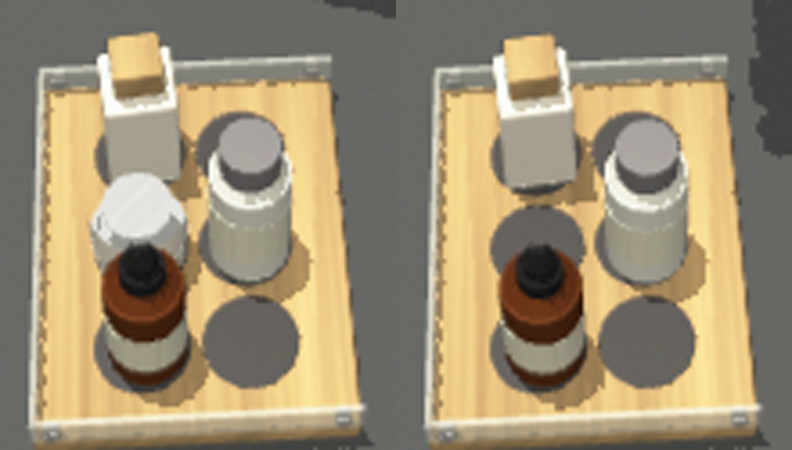

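View pics/cmpC.png

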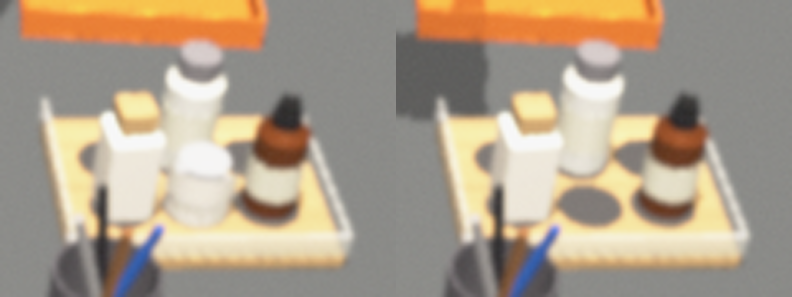

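View pics/s21.png

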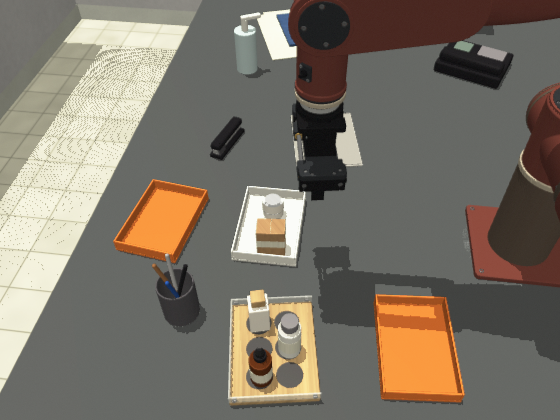

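The before/after pairs agree within about 1–2 px (roughly 2–4 mm) for all three bottles. The jar stands at (273,207) in the order tray, and the carton, pot and stapler have not moved. Handing in.

```bash
python3 -m creep '[[[0,0,0],[0,0,0],64],[[0,0,0],[0,0,0],64],[[0,0,0],[0,0,0],64]]'; python3 -c "
from cell import hand_in;print(hand_in())"
```

```text
clock: 51.08
tcp_pos: [0.4475, 0.1066, 0.2614]
tcp_rot: [[0.982, 0.188, -0.0], [0.188, -0.982, 0.0], [-0.0, -0.0, -1.0]]
contact_force: [0.7, -0.3, 0.1]
grip_width: 0.0638
the job is handed in; nothing more can be done
None
```

I moved the square, dropper and round bottles to the felt mat. Next I stood the jar in the free half of the white order tray. Then I put the three bottles back in the same order, at the poses where I had gripped them. The job was handed in at about 51 s; no verdict came back.

- **Bottles:** in the last side and scene pictures, all three stand upright within about 1–2 px (roughly 2–4 mm) of where they started, against the 15 mm limit. The square bottle is the furthest off, about 2 px in the side view.
- **Jar and surroundings:** the jar stands upright in the order tray. The carton, pen pot and stapler look unmoved, judged by eye.
- **Disagreement:** while I was locating things, the wrist and fixed cameras differed by 2–5 mm, and up to about 10 mm for the jar. It made no difference to any grasp, and no check failed.

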